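# Put a tumbler over the rinser's jet and hold the rinse valve open

### The arm

A 6-joint arm with a two-finger parallel gripper is mounted at the origin on the work surface. World frame = base frame: x ahead of the robot, y to its left, z up, the work surface at z = 0. Lengths are in m, angles in rad, forces in N, time in s.
With the tool pointing down it reaches from about 0.25 to 0.85 m from the base axis. Payload 12.5 kg.
Tool frame: the origin (TCP) lies midway between the tips of the shut fingers; the grasp point (between the pads) lies 19 mm behind it; z points along the fingers, x is the direction in which the jaws open and shut, and the axes are right-handed (so a half turn about z gives the same grasp; the last joint's range is limited). The gripper opens to 93 mm and grips with 3 to 60 N. Pads are 15 mm wide; open, the fingers measure 128 mm over their backs; the gripper's body (75 mm by 188 mm) begins 65 mm behind the grasp point.
Start: joints at [1.173, 0.351, 1.652, -0, 1.139, -0.085], TCP at [0.169, 0.523, 0.194] pointing down, gripper open.
Joint ranges: [-2.75, 2.75], [-0.79, 2.1], [0.01, 2.65], [-1.57, 4.71], [0.07, 3.14], [-2.87, 2.87]. Speed limits (rad/s): [2.22, 2.22, 2.79, 3.14, 3.14, 3.14].

### API

Orientations are given as a unit quaternion [w, x, y, z].
In Python, from workcell import arm gives the robot as it stands.
- The arm moves only by the tool send_rows, never from a script. Its argument "series" is a list of rows, each an object of numbers: "x", "y", "z": the shift along the tool's x, y, z in m; "rx", "ry", "rz": the turn, a rotation vector about the tool's x, y, z in rad; "hand": the closure, from -1 (fully open) to 1 (shut). A call has 1 to 20 rows; each row is the pose to reach, as a shift and turn from the pose measured when the call began, along the tool's axes at that moment; what a row does not reach only later rows make up. A row lasts 1/8 s, in which the tool goes at most 62.5 mm and 10.7 degrees, less where a joint would pass 70% of its speed; a pose out of reach is approached as far as the arm can. A call with a gripper value outside its range is refused whole. The fingers move at their own pace and stop on an object; "squeeze" is the grip in N (left out, the last holds). Time passes only in rows, so rows that repeat a pose let the fingers close. It gives the time, the measured TCP pose, the force and the opening at its end, in the units of the state.
- arm.state(): the state, without advancing time (a new reading comes with each control period).
- arm.grab_frame(name): name is "scene" or "top" or "wrist"; returns a dict with "image" (420x560x3 uint8, blue, green, red), "z_map" (420x560 float32, m along the optical axis (not along the pixel's ray), 0 where there is no reading), "K" (3x3 intrinsics, pixels), "rvec" (rotation vector, rad) and "tvec" (3), from world to camera coordinates, as OpenCV has them. Camera axes: x right, y down, z forward; pixel columns grow to the right and rows downward; lengths in m; the calibration is good to about 2 mm. A picture is of the moment at which its call begins.
- arm.sign_off(): hands the job in, once; it reports no verdict.
The state is a dict: "time_s": time; "qpos": joint angles; "joint_vel": joint speeds; "joint_efforts": joint torques, N m; "position": TCP position; "tool_rot": TCP orientation; "wrist_force": force on the tool from outside, world axes, zero at the start; "moment": the same for the moment, N m; "finger_gap": finger opening in m.
Only numpy, scipy, OpenCV 4.12 (cv2) and the standard library are available. Lean on these libraries where they do the work, as an engineer would, in place of code of your own. Each camera call takes 0.05 s, during which the arm holds its last target. There are 200 camera calls.

### The job

Set the steel tumbler that lies on the ribbed draining mat up for rinsing: turn it upside down, lower it (do not drop it) over the rinser's upright jet until it stands on its rim on the black star, and let go of it. Only then pull the rinser's spring-closing knob straight out until the dark ring on its stem has just come out of the nut, 30 mm, and keep it there: finish while still holding the knob at that mark, without letting go. Leave everything else on the counter where it stands.

Things in the scene. Friction and masses are not known exactly. Their poses are not given: they have to be found in the camera images.
- tumbler_mid (a point): Centre (half-way up, on the axis) of the steel tumbler lying on its side on the ribbed mat: straight open cylinder, 56 mm outside, 100 mm long, wall 2.5 mm, closed base. z runs from base to mouth: base 50 mm behind this point, rim 50 mm ahead. At the start it lies level between two ribs, which stop it rolling, axis 32 mm above the counter, mouth pointing away from the robot (+x, within 0.3 rad).
- tumbler: The same tumbler: centre of the outside of its base; z points to the mouth. About 0.13 kg.
- mat: Grey ribbed draining mat, 220 x 220 mm, fixed: centre of its underside. The ribs run along its x axis, their tops 7 mm above the counter. It lies on one side of the work area, left or right, and the rinser on the other.
- rinser: The rinser: fixed steel drip pan 184 x 164 mm, top 62 mm above the counter, upright jet post in its middle, pull knob in the middle of its front. Origin on the counter under the post; z up, -x is its front, which faces the robot (yaw within 0.25 rad).
- jet_seat (a point): On the jet post's axis, 67 mm above the counter, level with the top of the black six-armed star (arms 10 to 50 mm off the axis) on which an upside-down tumbler's rim rests. Same axes as the rinser. The post is 12 mm thick with a brass spray head 16 mm across; its tip is 75 mm above this point.
- knob_center (a point): Centre of the grip of the round aluminium pull knob: 26 mm diameter, 18 mm long along the knob's axis. The axis is level, 42 mm above the counter, 148 mm in front of the post when closed. It is pulled straight out along this frame's -x, without turning, and can be pinched from above across its sides (along y). Behind the grip a 10 mm taper, then 19 mm of bare 10 mm stem up to the brass nut.
- pull_knob (a joint): How far the knob is out, m: 0 closed, grows as it is pulled, stop at 0.045. A spring draws it back, 6 N when closed, 12 N at 0.030. The dark ring on its stem, 5 mm wide and at first hidden in the nut, has just come out whole at 0.030.
- nut_face (a point): Centre of the outer face of the brass nut (22 mm across) from which the stem comes out; same axes as the rinser.
- espresso_cup: Bystander, loose: white ceramic cup, 64 dia x 58 high, no handle, standing on the counter between mat and rinser (mm). Origin at the centre of its underside.
- tamper: Bystander, loose: dark steel coffee tamper, 58 dia base, 86 high, standing between mat and rinser, farther out than the cup (mm). Origin at the centre of its underside.
- basket: Bystander, loose: low open steel filter basket, 59 dia x 24 high, standing on the draining mat's far left part (mm). Origin at the centre of its underside.
- milk_jug: Bystander, loose: steel milk jug, 84 dia x 100 high, handle on its far side, beyond the tamper (mm). Origin at the centre of its underside.
- portafilter: Bystander, loose: steel portafilter head, 66 dia x 32 high, with a black handle 150 long, lying at the right side (mm). Origin at the centre of its underside (below the head).
- spare_tumbler: Bystander, loose: a second tumbler of the same kind as the task's, but standing mouth up at the left side; not to be used (mm). Origin at the centre of its underside.
- detergent: Bystander, loose: blue plastic bottle with a white cap, 62 dia x 190 high, at the right side (mm). Origin at the centre of its underside.

How it is judged:
By the outcome, as a careful person would: the job done as asked, in the order asked, and still so for the second after the job is handed in, while the arm keeps its last pose, push and grip.
It also fails if it takes over 64 s, if anything falls off the work surface, if the arm or the gripper's body presses on something with over 40 N, if the wrist force passes 120 N, or if a joint passes its speed limit or range.

## Working session

There is one attempt and no reset: what is moved stays moved. The work goes in short steps, Python scripts to look and compute and a tool call to move; the robot and the scene stay as the last step left them, time stands still between calls to the robot, and variables do not carry over. Pictures are saved under pics/ and viewed, about 8 in all and at most 12, crops included, and the job is handed in when it is done.

Besides the shell and the picture viewer there is one more tool, called after "Call:" as name([rows], argument=value, ...), one row to a line, values as JSON. send_rows: Moves the arm, as the interface text tells. Its arguments: {"type":"object","properties":{"series":{"type":"array","items":{"type":"object","properties":{"x":{"type":"number"},"y":{"type":"number"},"z":{"type":"number"},"rx":{"type":"number"},"ry":{"type":"number"},"rz":{"type":"number"},"hand":{"type":"number"}}}},"squeeze":{"type":"number"}},"required":["series"]}

```bash
mkdir -p pics; ls
cat > h.py <<'E'
import numpy as np, cv2
from scipy.spatial.transform import Rotation as R
from workcell import arm
def grab(n):
    f=arm.grab_frame(n); np.savez(f'pics/{n}.npz',**f); return f
def cam(f):
    M=cv2.Rodrigues(np.array(f["rvec"],float))[0]; t=np.array(f["tvec"],float).ravel(); return M,t
def cloud(f):
    M,t=cam(f); K=np.array(f["K"]); z=f["z_map"]; v,u=np.mgrid[:z.shape[0],:z.shape[1]]
    p=np.stack([(u-K[0,2])/K[0,0]*z,(v-K[1,2])/K[1,1]*z,z],-1)
    w=(p-t)@M; w[z==0]=np.nan; return w
def ray(f,u,v,zp):
    M,t=cam(f); d=M.T@np.linalg.inv(f["K"])@np.array([u,v,1.]); c=-M.T@t; return c+d*(zp-c[2])/d[2]
def proj(f,P):
    M,t=cam(f); p=M@np.array(P,float)+t; q=np.array(f["K"])@p; return q[:2]/q[2]
def toolrot(): 
    q=arm.state()["tool_rot"]; return R.from_quat([q[1],q[2],q[3],q[0]])
E
python3 - <<'E'
from h import *
for n in("top","scene"):
    f=grab(n); cv2.imwrite(f'pics/{n}0.png',f["image"]); M,t=cam(f); print(n,np.array(f["K"]).tolist(),(-M.T@t).round(3))
print(arm.state())
E
```

```text
pics
top [[495.1335081030767, 0.0, 282.47401883141646], [0.0, 495.1335081030767, 204.30894398039726], [0.0, 0.0, 1.0]] [ 0.541 -0.011  1.366]
scene [[451.0065840728322, 0.0, 280.8598448524456], [0.0, 451.0065840728322, 201.14587564717922], [0.0, 0.0, 1.0]] [1.161 0.328 1.056]
{'time_s': 0.1, 'qpos': array([ 1.17337771e+00,  3.51179371e-01,  1.65230436e+00,  1.39318534e-05,
        1.13910831e+00, -8.46369057e-02]), 'joint_vel': array([-4.12380903e-04, -2.91614065e-04, -2.40460177e-03,  6.87040301e-04,
       -5.23202429e-04, -2.27943514e-05]), 'joint_efforts': array([-4.60492026e-05, -4.98028886e+01, -2.85705310e+01,  7.00543541e-02,
        2.38398666e-02, -4.66005270e-05]), 'position': array([0.16910934, 0.52303022, 0.1932781 ]), 'tool_rot': array([ 2.53368527e-04,  8.08613565e-01,  5.88339913e-01, -4.30737988e-04]), 'wrist_force': array([-0.69699324, -0.14501725,  0.60010433]), 'moment': array([0.01528524, 0.00553643, 0.01259906]), 'finger_gap': 0.09295836898475496}
```

View pics/top0.png

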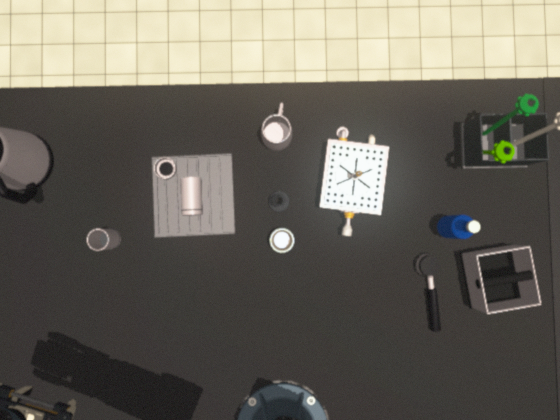

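View pics/scene0.png

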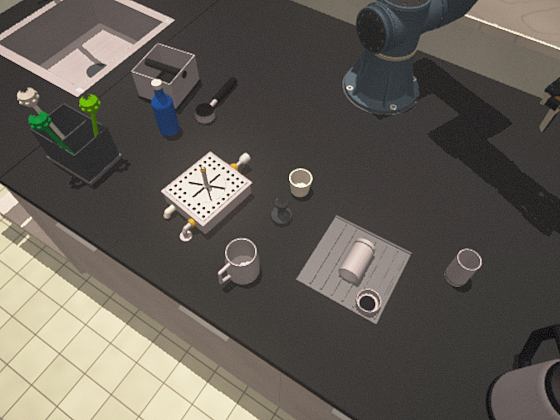

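The top view shows the tumbler at about (191,195) on the left mat, the basket at (166,168), the post at (354,177), the knob at (347,228), the cup at (282,240) and the tamper at (278,200). The scene view agrees: tumbler at (357,260), rinser at (207,187), knob at (244,160). Next I'll measure them from the depth map and rays.

```bash
python3 - <<'E'
from h import *
F={n:dict(np.load(f'pics/{n}.npz')) for n in("top","scene")}
def desc(name,p):
    c=p.mean(0); s,V=np.linalg.eigh(np.cov(p[:,:2].T)); a=V[:,1]; a=a*np.sign(a[0]); 
    q=(p[:,:2]-c[:2])@np.c_[a,[-a[1],a[0]]]
    mid=c[:2]+a*(q[:,0].max()+q[:,0].min())/2+np.array([-a[1],a[0]])*(q[:,1].max()+q[:,1].min())/2
    print(name,len(p),'mid',mid.round(4),'ztop',np.percentile(p[:,2],[2,50,98]).round(4),'yaw',np.arctan2(a[1],a[0]).round(3),'size',np.ptp(q,axis=0).round(4))
for n,f in F.items():
    w=cloud(f); print(n,'counter z',np.nanmedian(w[...,2][(abs(w[...,0]-.55)<.3)&(w[...,2]<.03)]))
    sel=lambda x0,x1,y0,y1,z0,z1:(w[...,0]>x0)&(w[...,0]<x1)&(w[...,1]>y0)&(w[...,1]<y1)&(w[...,2]>z0)&(w[...,2]<z1)
    m=sel(.35,.75,.1,.42,.03,.12).astype(np.uint8); k,L,S,C=cv2.connectedComponentsWithStats(m)
    for i in range(1,k):
        if S[i,4]>40: desc('matarea px%s'%C[i].round(),w[L==i])
    m=sel(.35,.8,-.4,-.02,.03,.2).astype(np.uint8); k,L,S,C=cv2.connectedComponentsWithStats(m)
    for i in range(1,k):
        if S[i,4]>40: desc('rins px%s'%C[i].round(),w[L==i])
    m=sel(.45,.75,-.32,-.08,.055,.068); 
    r=cv2.minAreaRect(np.float32(w[m][:,:2]*1000)); print('pan',r)
    m=sel(.5,.7,-.3,-.1,.12,.16); desc('jet',w[m]) if m.sum()>3 else print('nojet')
    m=sel(.35,.53,-.3,-.1,.015,.058); desc('knob',w[m]) if m.sum()>3 else 0
E
python3 - <<'E'
import cv2
a=cv2.imread('pics/top0.png');b=cv2.imread('pics/scene0.png')
c=[cv2.resize(a[y:y+100,x:x+100],(400,400),interpolation=2) for x,y in((140,140),(300,140))]
d=[cv2.resize(b[y:y+100,x:x+100],(400,200),interpolation=2) for x,y in((300,215),(160,140))]
cv2.imwrite('pics/crop1.png',cv2.vconcat([cv2.hconcat(c),cv2.hconcat(d)]))
E
```

```text
top counter z 0.0005820454723341394
matarea px[191. 196.] 783 mid [0.6297 0.2309] ztop [0.0359 0.0553 0.0629] yaw 0.018 size [0.1006 0.0566]
rins px[288. 138.] 83 mid [ 0.7787 -0.0321] ztop [0.0342 0.071  0.1043] yaw -0.458 size [0.043 0.013]
rins px[354. 178.] 4535 mid [ 0.6554 -0.204 ] ztop [0.0457 0.0616 0.0696] yaw -0.121 size [0.2802 0.168 ]
rins px[290. 240.] 75 mid [ 0.5081 -0.0307] ztop [0.0354 0.056  0.0614] yaw 0.018 size [0.0577 0.0204]
rins px[425. 266.] 91 mid [ 0.4306 -0.3909] ztop [0.0302 0.0332 0.04  ] yaw 0.021 size [0.0485 0.0181]
pan ((639.1226806640625, -201.07083129882812), (164.1989288330078, 246.40591430664062), 81.7287826538086)
jet 31 mid [ 0.6717 -0.2058] ztop [0.1293 0.1375 0.1456] yaw -1.357 size [0.0147 0.0133]
knob 47 mid [ 0.523  -0.1839] ztop [0.0413 0.0521 0.0574] yaw 1.525 size [0.025  0.0112]
scene counter z 2.859337917491281e-05
matarea px[358. 257.] 813 mid [0.6338 0.2315] ztop [0.036  0.0549 0.0619] yaw 0.03 size [0.1034 0.0561]
rins px[208. 111.] 56 mid [ 0.4366 -0.3897] ztop [0.0306 0.034  0.0378] yaw -0.02 size [0.0488 0.0196]
rins px[207. 190.] 4034 mid [ 0.6574 -0.2026] ztop [0.0336 0.0614 0.08  ] yaw -0.137 size [0.2752 0.1663]
rins px[295. 175.] 117 mid [ 0.5105 -0.0312] ztop [0.031  0.0486 0.061 ] yaw -0.056 size [0.06  0.024]
rins px[236. 246.] 174 mid [ 0.7822 -0.0307] ztop [0.0318 0.0645 0.1007] yaw -0.527 size [0.0405 0.0112]
pan ((643.527099609375, -200.62435913085938), (165.9737091064453, 234.20834350585938), 81.88656616210938)
jet 39 mid [ 0.6773 -0.2034] ztop [0.1205 0.1357 0.1437] yaw -0.395 size [0.0148 0.0127]
knob 24 mid [ 0.5257 -0.1816] ztop [0.0384 0.0505 0.0565] yaw 1.504 size [0.0211 0.0096]
```

View pics/crop1.png

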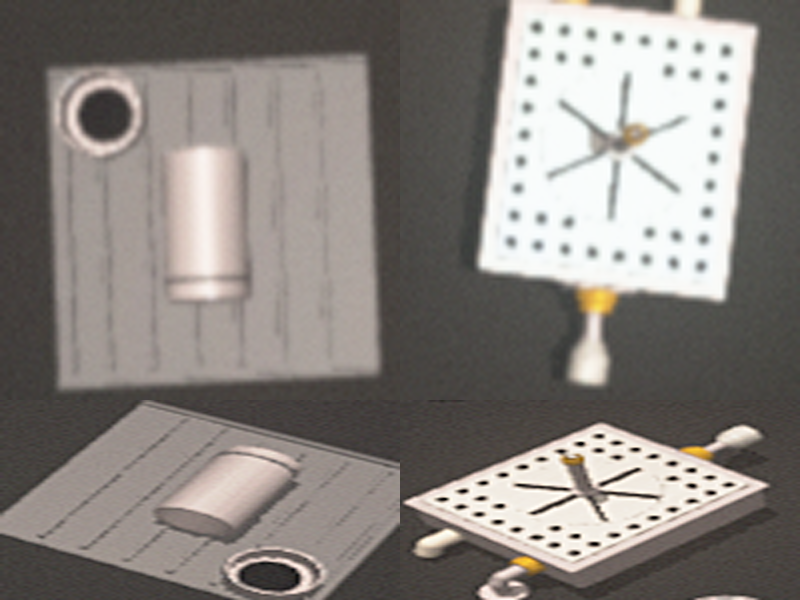

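```bash
cat >> h.py <<'E'
def pose(gp,az,tilt,jaw):
    """tool z = horizontal dir az, 'tilt' rad off straight-down toward az; jaw=+1: tool x at az+90deg, -1: az-90. returns TCP,R"""
    n=np.array([np.cos(az),np.sin(az),0]); z=np.sin(tilt)*n+np.array([0,0,-np.cos(tilt)])
    x=jaw*np.array([-np.sin(az),np.cos(az),0]); return np.array(gp)+.019*z, R.from_matrix(np.c_[x,np.cross(z,x),z])
def rel(p,Rt):
    s=arm.state(); R0=toolrot(); d=R0.inv().apply(p-s["position"]); r=(R0.inv()*Rt).as_rotvec()
    print('x %.4f y %.4f z %.4f rx %.4f ry %.4f rz %.4f'%(*d,*r),'deg',np.rad2deg(np.linalg.norm(r)).round(1))
def st():
    s=arm.state(); print({k:np.round(s[k],4).tolist() for k in("time_s","qpos","position","wrist_force","finger_gap")}); return s
T=np.array([.632,.231,.032]); Ty=.024; A=np.deg2rad(55)
P=np.array([.6745,-.2045,.067]); Py=-.135
def grasp_p(back): 
    n=np.array([np.cos(Ty),np.sin(Ty),0]); p,Rt=pose(T-.022*n,Ty,A,1); return p-back*Rt.as_matrix()[:,2],Rt
E
python3 - <<'E'
from h import *
rel(*grasp_p(.14)); print(grasp_p(.14)[0])
E
```

```text
x -0.1754 y 0.4160 z 0.0920 rx -0.9508 ry 0.1625 rz -0.3100 deg 58.1
[0.51091748 0.22809346 0.10140275]
```

Call:
send_rows([
  {"x":-0.02,"y":0.05,"z":-0.05,"rx":-0.1,"ry":0.02,"rz":-0.03,"hand":-1},
  {"x":-0.04,"y":0.1,"z":-0.07,"rx":-0.24,"ry":0.04,"rz":-0.08,"hand":-1},
  {"x":-0.07,"y":0.15,"z":-0.07,"rx":-0.38,"ry":0.065,"rz":-0.125,"hand":-1},
  {"x":-0.09,"y":0.2,"z":-0.05,"rx":-0.53,"ry":0.09,"rz":-0.17,"hand":-1},
  {"x":-0.11,"y":0.25,"z":-0.02,"rx":-0.67,"ry":0.115,"rz":-0.22,"hand":-1},
  {"x":-0.13,"y":0.3,"z":0.01,"rx":-0.81,"ry":0.14,"rz":-0.265,"hand":-1},
  {"x":-0.15,"y":0.35,"z":0.04,"rx":-0.95,"ry":0.162,"rz":-0.31,"hand":-1},
  {"x":-0.165,"y":0.39,"z":0.07,"rx":-0.95,"ry":0.162,"rz":-0.31,"hand":-1},
  {"x":-0.175,"y":0.416,"z":0.092,"rx":-0.951,"ry":0.162,"rz":-0.31,"hand":-1},
  {"x":-0.175,"y":0.416,"z":0.092,"rx":-0.951,"ry":0.162,"rz":-0.31,"hand":-1},
  {"x":-0.175,"y":0.416,"z":0.092,"rx":-0.951,"ry":0.162,"rz":-0.31,"hand":-1},
  {"x":-0.175,"y":0.416,"z":0.092,"rx":-0.951,"ry":0.162,"rz":-0.31,"hand":-1},
  {"x":-0.175,"y":0.416,"z":0.092,"rx":-0.951,"ry":0.162,"rz":-0.31,"hand":-1},
])

```text
time_s: 1.72
position: [0.5006, 0.2681, 0.1825]
tool_rot: [0.31, 0.641, 0.641, 0.286]
wrist_force: [-0.3, -0.4, 0.2]
finger_gap: 0.0927
```

Run:
```python
from h import *
st(); rel(*grasp_p(.14)); rel(*grasp_p(0))
f=grab("wrist"); cv2.imwrite('pics/wrist1.png',f["image"]); M,t=cam(f); print((-M.T@t).round(3),M[2].round(3))
w=cloud(f)
m=((abs(w[...,0]-.632)<.08)&(abs(w[...,1]-.231)<.045)&(w[...,2]>.02)&(w[...,2]<.09)); p=w[m]; print(m.sum())
if m.sum()>50:
    print(p.min(0).round(4),p.max(0).round(4),np.percentile(p,[2,50,98],axis=0).round(4))
    r=cv2.minAreaRect(np.float32(p[:,:2]*1000)); print(r)
    b=p[p[:,0]<np.percentile(p[:,0],3)+.004]; print('base',b.mean(0),b.min(0),b.max(0))
```

```text
{'time_s': 1.725, 'qpos': [0.6802, 0.2535, 2.1579, -1.5696, 0.53, 0.4733], 'position': [0.5006, 0.2681, 0.1825], 'wrist_force': [-0.2955, -0.3873, 0.1854], 'finger_gap': 0.0927}
x -0.0374 y -0.0559 z 0.0613 rx -0.0889 ry 0.0497 rz 0.0004 deg 5.8
x -0.0304 y -0.0435 z 0.2006 rx -0.0889 ry 0.0497 rz 0.0004 deg 5.8
[0.311 0.272 0.252] [ 0.901 -0.027 -0.433]
3557
[0.5811 0.2029 0.0201] [0.7115 0.276  0.06  ] [[0.5821 0.2069 0.022 ]
 [0.5959 0.2346 0.0507]
 [0.6786 0.2584 0.059 ]]
((646.850341796875, 238.92630004882812), (133.48760986328125, 66.96105194091797), 3.5570671558380127)
base [0.58338022 0.23096916 0.03854716] [0.58107023 0.20285299 0.02008335] [0.58619928 0.25755625 0.05957659]
```

View pics/wrist1.png

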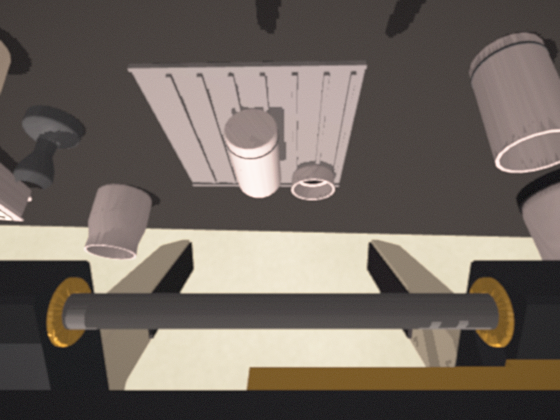

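```bash
cat > kin.py <<'E'
import numpy as np
from scipy.spatial.transform import Rotation as R
from scipy.optimize import least_squares
ax={'z':np.array([0,0,1.]),'y':np.array([0,1.,0])}
r=lambda a,t:R.from_rotvec(ax[a]*t)
def fk(q,prm):
    h,L1,L2,Lt=prm[:4]
    A=r('z',q[0])*r('y',q[1]); B=A*r('y',q[2]); C=B*r('z',q[3])*r('y',q[4])*r('z',q[5])
    return np.array([0,0,h])+A.apply([0,0,L1])+B.apply([0,0,L2])+C.apply([0,0,Lt]),C
E
python3 - <<'E'
from kin import *
D=[([1.17337771e+00,3.51179371e-01,1.65230436e+00,0,1.13910831e+00,-8.46369057e-02],[0.16910934,0.52303022,0.1932781],[2.53e-4,.808613565,.588339913,-4.3e-4])]
from h import arm
s=arm.state(); D.append((s["qpos"],s["position"],s["tool_rot"]))
for q,p,o in D:
    C=fk(q,[0,0,0,0])[1]; print(((R.from_quat([*o[1:],o[0]]).inv()*C).as_matrix()).round(3))
f=lambda x:np.concatenate([fk(q,x)[0]-p for q,p,_ in D])
s=least_squares(f,[.2,.5,.5,.25]); print(s.x,s.fun.round(4))
E
```

```text
[[-1. -0. -0.]
 [ 0. -1.  0.]
 [-0.  0.  1.]]
[[-1.  0. -0.]
 [-0. -1. -0.]
 [-0.  0.  1.]]
[-0.05668667  0.67971404  0.35607165  0.23881426] [ 0.0464 -0.0096  0.0001 -0.0007 -0.019  -0.0001]
```

```bash
sed -i 's/h,L1,L2,Lt=prm\[:4\]/h,L1,L2,Lt,d=prm[:5]/; s/C=B\*r/C=B*r/; s/\[0,0,L1\]/[0,d,L1]/; s/r(.z.,q\[5\])$/r("z",q[5]+np.pi)/' kin.py
python3 - <<'E'
from kin import *
D=[([1.17337771e+00,3.51179371e-01,1.65230436e+00,0,1.13910831e+00,-8.46369057e-02],[0.16910934,0.52303022,0.1932781],0)]
from h import arm
s=arm.state(); D.append((s["qpos"],s["position"],s["tool_rot"]))
f=lambda x:np.concatenate([fk(q,x)[0]-p for q,p,_ in D])
for x0 in ([.2,.5,.5,.25,.05],[.3,.4,.4,.3,.05]):
    s=least_squares(f,x0); print(s.x.round(4),s.fun.round(5))
E
```

```text
[0.1243 0.5499 0.3918 0.2831 0.0416] [ 3.30e-03 -4.76e-03 -5.00e-05  2.40e-04  6.48e-03  5.00e-05]
[0.1243 0.5499 0.3918 0.2831 0.0416] [ 3.30e-03 -4.76e-03 -5.00e-05  2.40e-04  6.48e-03  5.00e-05]
```

```bash
cat >> kin.py <<'E'
PRM=[0.1243,0.5499,0.3918,0.2831,0.0416]
LO=np.array([-2.75,-.79,.01,-1.57,.07,-2.87]);HI=np.array([2.75,2.1,2.65,4.71,3.14,2.87])
def ik(p,Rt,n=12,seed=0):
    g=np.random.default_rng(seed); out=[]
    for i in range(n):
        q0=np.array([np.arctan2(p[1],p[0]),g.uniform(0,1),g.uniform(1,2),g.uniform(-1.5,4.6),g.uniform(.2,1.8),g.uniform(-2.5,2.5)])
        def f(q):
            a,C=fk(q,PRM); return np.r_[(a-p)*5,(C.inv()*Rt).as_rotvec()]
        s=least_squares(f,q0,bounds=(LO,HI))
        if s.cost<1e-6 and not any(np.abs(s.x-o).max()<.05 for o in out): out.append(s.x)
    return out
E
python3 - <<'E'
from h import *; import h
from kin import ik
for t in (25,35,45,55):
  h.A=np.deg2rad(t)
  for b in (0,.14):
    print('grasp tilt',t,'back',b,*[q.round(2).tolist() for q in ik(*h.grasp_p(b))],sep='\n   ')
for lean in (35,45,55):
  for az in (-.3,-1.57,1.27):
    for up in (.07,.17):
      p,Rt=pose(P+[0,0,up],az,np.deg2rad(lean),-1); print('final lean',lean,az,up,*[q.round(2).tolist() for q in ik(p,Rt)],sep='\n   ')
E
```

```text
grasp tilt
   25
   back
   0
   [0.35, 0.59, 1.89, -0.52, 0.28, -0.77]
grasp tilt
   25
   back
   0.14
   [0.39, 0.34, 1.9, -0.32, 0.51, -0.96]
grasp tilt
   35
   back
   0
   [0.38, 0.59, 2.0, 4.57, 0.2, 0.44]
grasp tilt
   35
   back
   0.14
   [0.44, 0.31, 2.07, -0.91, 0.3, -0.34]
grasp tilt
   45
   back
   0
   [0.4, 0.61, 2.1, 3.85, 0.41, 1.18]
grasp tilt
   45
   back
   0.14
   [0.5, 0.33, 2.23, 4.31, 0.36, 0.77]
grasp tilt
   55
   back
   0
   [0.43, 0.66, 2.19, 3.67, 0.7, 1.39]
grasp tilt
   55
   back
   0.14
   [0.56, 0.4, 2.38, 3.88, 0.67, 1.28]
final lean
   35
   -0.3
   0.07
   [-0.37, 0.49, 1.8, 0.16, 0.25, 1.36]
final lean
   35
   -0.3
   0.17
   [-0.37, 0.38, 1.67, 0.08, 0.48, 1.44]
final lean
   35
   -1.57
   0.07
final lean
   35
   -1.57
   0.17
final lean
   35
   1.27
   0.07
   [-0.56, 0.74, 1.31, 0.61, 1.33, -0.48]
final lean
   35
   1.27
   0.17
   [-0.56, 0.67, 1.17, 0.59, 1.5, -0.37]
final lean
   45
   -0.3
   0.07
final lean
   45
   -0.3
   0.17
   [-0.37, 0.35, 1.8, 0.25, 0.21, 1.27]
final lean
   45
   -1.57
   0.07
final lean
   45
   -1.57
   0.17
final lean
   45
   1.27
   0.07
   [-0.61, 0.78, 1.31, 0.75, 1.41, -0.57]
final lean
   45
   1.27
   0.17
   [-0.61, 0.7, 1.19, 0.74, 1.56, -0.44]
final lean
   55
   -0.3
   0.07
   [-0.38, 0.49, 2.03, 2.96, 0.35, -1.44]
final lean
   55
   -0.3
   0.17
   [-0.38, 0.35, 1.92, 2.52, 0.11, -1.0]
final lean
   55
   -1.57
   0.07
final lean
   55
   -1.57
   0.17
final lean
   55
   1.27
   0.07
   [-0.65, 0.82, 1.31, 0.88, 1.5, -0.65]
final lean
   55
   1.27
   0.17
   [-0.65, 0.74, 1.21, 0.88, 1.62, -0.5]
```

Run:
```python
from h import *; import h
from kin import ik
for A in (20,25,30):
  h.A=np.deg2rad(A); p,Rt=h.grasp_p(0); print('G',A,*[q.round(2).tolist() for q in ik(p,Rt,8)],'flip',*[q.round(2).tolist() for q in ik(p,Rt*R.from_rotvec([0,0,np.pi]),8)])
for az in np.arange(-2.2,2.3,.4):
  for j in (-1,1):
    o=[]
    for up in (.07,.17):
      p,Rt=pose(P+[0,0,up],az,np.deg2rad(65),j); o.append([q.round(2).tolist() for q in ik(p,Rt,8)])
    print('az %.2f jaw %d'%(az,j),o)
```

```text
G 20 [0.34, 0.6, 1.83, -0.28, 0.39, -1.01] flip [0.34, 0.6, 1.83, -0.28, 0.39, 2.13]
G 25 [0.35, 0.59, 1.89, -0.52, 0.28, -0.77] flip [0.35, 0.59, 1.89, -0.52, 0.28, 2.37]
G 30 [0.37, 0.59, 1.95, -1.0, 0.2, -0.28] flip [0.37, 0.59, 1.95, -1.0, 0.2, 2.86]
az -2.20 jaw -1 [[[-0.06, 1.0, 1.03, -0.91, 1.82, -2.47]], [[-0.06, 0.92, 0.93, -0.96, 1.93, -2.62]]]
az -2.20 jaw 1 [[[-0.06, 1.0, 1.03, -0.91, 1.82, 0.67]], [[-0.06, 0.92, 0.93, -0.96, 1.93, 0.52]]]
az -1.80 jaw -1 [[[-0.02, 0.86, 1.36, -1.1, 1.47, -2.47]], [[-0.02, 0.76, 1.28, -1.09, 1.55, -2.64]]]
az -1.80 jaw 1 [[[-0.02, 0.86, 1.36, -1.1, 1.47, 0.67]], [[-0.02, 0.76, 1.28, -1.09, 1.55, 0.51]]]
az -1.40 jaw -1 [[], []]
az -1.40 jaw 1 [[[-0.02, 0.73, 1.66, -1.39, 1.13, 0.74]], [[-0.02, 0.61, 1.58, -1.3, 1.18, 0.52]]]
az -1.00 jaw -1 [[[-0.08, 0.62, 1.91, 4.43, 0.85, -2.22]], [[-0.08, 0.48, 1.83, 4.63, 0.81, -2.52]]]
az -1.00 jaw 1 [[[-0.08, 0.62, 1.91, 4.43, 0.85, 0.93]], [[-0.08, 0.48, 1.83, 4.63, 0.81, 0.62]]]
az -0.60 jaw -1 [[[-0.23, 0.56, 2.08, 3.69, 0.68, -1.85]], [[-0.23, 0.39, 1.99, 3.94, 0.48, -2.14]]]
az -0.60 jaw 1 [[[-
[... 736 characters left out ...]
1.13, 1.45, -0.55]]]
az 1.00 jaw 1 [[[-0.7, 0.79, 1.52, 1.16, 1.37, 2.41]], [[-0.7, 0.68, 1.44, 1.13, 1.45, 2.59]]]
az 1.40 jaw -1 [[[-0.66, 0.92, 1.21, 0.94, 1.71, -0.71]], [[-0.66, 0.83, 1.12, 0.97, 1.81, -0.57]]]
az 1.40 jaw 1 [[[-0.66, 0.92, 1.21, 0.94, 1.71, 2.43]], [[-0.66, 0.83, 1.12, 0.97, 1.81, 2.57]]]
az 1.80 jaw -1 [[[-0.59, 1.07, 0.86, 0.78, 2.06, -0.76]], [[-0.59, 1.0, 0.75, 0.86, 2.18, -0.61]]]
az 1.80 jaw 1 [[[-0.59, 1.07, 0.86, 0.78, 2.06, 2.38]], [[-0.59, 1.0, 0.75, 0.86, 2.18, 2.53]]]
az 2.20 jaw -1 [[[-0.5, 1.23, 0.49, 0.62, 2.42, -0.88]], [[-0.5, 1.22, 0.26, 0.84, 2.59, -0.62]]]
az 2.20 jaw 1 [[[-0.5, 1.23, 0.49, 0.62, 2.42, 2.26]], [[-0.5, 1.22, 0.26, 0.84, 2.59, 2.53]]]
```

```bash
sed -i 's/A=np.deg2rad(55)/A=np.deg2rad(22)/; s/Ty,A,1)/Ty,A,-1)/' h.py
python3 - <<'E'
from h import *; from kin import ik
p,Rt=grasp_p(.1)
w=Rt*R.from_rotvec([0,0,-np.pi/2])
rel(p+[-.02,0,.12],w); print(ik(p+[-.02,0,.12],w,6),ik(p,Rt,6),ik(*grasp_p(0),6))
E
```

```text
x -0.0389 y 0.0716 z 0.0177 rx 0.4188 ry -0.3432 rz 1.5229 deg 92.6
[array([ 0.38222111,  0.2758108 ,  1.72638643, -0.18663468,  0.78642409,
        0.46670523])] [array([ 0.36798385,  0.42510656,  1.85663225, -0.26128959,  0.51099051,
        2.1206215 ])] [array([ 0.34536653,  0.5965889 ,  1.85566604, -0.35886588,  0.34362549,
        2.20968879])]
```

Call:
send_rows([
  {"x":-0.01,"y":0.02,"z":0.0,"rx":0.042,"ry":-0.034,"rz":0.152,"hand":-1},
  {"x":-0.02,"y":0.035,"z":0.0,"rx":0.084,"ry":-0.068,"rz":0.304,"hand":-1},
  {"x":-0.03,"y":0.05,"z":0.01,"rx":0.126,"ry":-0.103,"rz":0.457,"hand":-1},
  {"x":-0.039,"y":0.07,"z":0.017,"rx":0.168,"ry":-0.137,"rz":0.609,"hand":-1},
  {"x":-0.039,"y":0.072,"z":0.018,"rx":0.21,"ry":-0.17,"rz":0.76,"hand":-1},
  {"x":-0.039,"y":0.072,"z":0.018,"rx":0.252,"ry":-0.206,"rz":0.914,"hand":-1},
  {"x":-0.039,"y":0.072,"z":0.018,"rx":0.294,"ry":-0.24,"rz":1.066,"hand":-1},
  {"x":-0.039,"y":0.072,"z":0.018,"rx":0.336,"ry":-0.275,"rz":1.218,"hand":-1},
  {"x":-0.039,"y":0.072,"z":0.018,"rx":0.378,"ry":-0.31,"rz":1.37,"hand":-1},
  {"x":-0.039,"y":0.072,"z":0.018,"rx":0.419,"ry":-0.343,"rz":1.523,"hand":-1},
  {"x":-0.039,"y":0.072,"z":0.018,"rx":0.419,"ry":-0.343,"rz":1.523,"hand":-1},
])

```text
time_s: 3.15
position: [0.5602, 0.2293, 0.2272]
tool_rot: [-0.002, 0.982, 0.012, 0.191]
wrist_force: [0.0, -0.5, 0.9]
finger_gap: 0.0932
```

Run:
```python
from h import *; st(); rel(*grasp_p(.1))
```

```text
{'time_s': 3.15, 'qpos': [0.3764, 0.2493, 1.7616, -0.1858, 0.777, 0.4616], 'position': [0.5602, 0.2293, 0.2272], 'wrist_force': [0.0305, -0.4991, 0.9154], 'finger_gap': 0.0932}
x -0.0270 y 0.0000 z 0.1186 rx 0.0000 ry -0.0002 rz 1.5711 deg 90.0
```

Call:
send_rows([
  {"x":-0.01,"z":0.02,"rz":0.16,"hand":-1},
  {"x":-0.02,"z":0.04,"rz":0.32,"hand":-1},
  {"x":-0.027,"z":0.06,"rz":0.48,"hand":-1},
  {"x":-0.027,"z":0.08,"rz":0.64,"hand":-1},
  {"x":-0.027,"z":0.1,"rz":0.8,"hand":-1},
  {"x":-0.027,"z":0.119,"rz":0.96,"hand":-1},
  {"x":-0.027,"z":0.119,"rz":1.12,"hand":-1},
  {"x":-0.027,"z":0.119,"rz":1.28,"hand":-1},
  {"x":-0.027,"z":0.119,"rz":1.44,"hand":-1},
  {"x":-0.027,"z":0.119,"rz":1.571,"hand":-1},
  {"x":-0.027,"z":0.119,"rz":1.571,"hand":-1},
])

```text
invalid input at $.series[0]: expected keys x, y, z, rx, ry, rz, hand
```

Run:
```python
from h import *; st(); rel(*grasp_p(.1)); rel(*grasp_p(0))
f=grab("wrist"); cv2.imwrite('pics/wrist2.png',f["image"]); M,t=cam(f); print((-M.T@t).round(3),M[2].round(3)); print([proj(f,[T[0]+a,T[1]+a*Ty,.06]).round() for a in(-.05,0,.05)])
w=cloud(f)
m=((abs(w[...,0]-.632)<.07)&(abs(w[...,1]-.231)<.045)&(w[...,2]>.038)&(w[...,2]<.07)); p=w[m]; print(m.sum())
for a in np.arange(.57,.7,.02):
    q=p[(p[:,0]>a)&(p[:,0]<a+.02)]
    if len(q)>20: print(a.round(2),len(q),np.percentile(q[:,1],[1,99]).round(4),np.percentile(q[:,1],[1,99]).mean().round(4),q[:,2].max().round(4))
```

```text
{'time_s': 3.15, 'qpos': [0.3764, 0.2493, 1.7616, -0.1858, 0.777, 0.4616], 'position': [0.5602, 0.2293, 0.2272], 'wrist_force': [0.0305, -0.4991, 0.9154], 'finger_gap': 0.0932}
x -0.0270 y 0.0000 z 0.1186 rx 0.0000 ry -0.0002 rz 1.5711 deg 90.0
x -0.0270 y 0.0000 z 0.2186 rx 0.0000 ry -0.0002 rz 1.5711 deg 90.0
[0.488 0.295 0.403] [ 0.369 -0.24  -0.898]
[array([240., 188.]), array([283., 185.]), array([322., 182.])]
3705
0.57 459 [0.2058 0.2563] 0.2311 0.0595
0.59 777 [0.206  0.2571] 0.2316 0.0608
0.61 739 [0.2068 0.2578] 0.2323 0.0602
0.63 689 [0.2073 0.2579] 0.2326 0.0607
0.65 660 [0.2077 0.2586] 0.2332 0.0605
0.67 381 [0.2081 0.2594] 0.2338 0.0601
```

```bash
sed -i 's/T=np.array(\[.632,.231,.032\]); Ty=.024/T=np.array([.632,.2323,.032]); Ty=.027/' h.py
python3 - <<'E'
from h import *; rel(*grasp_p(.1)); rel(*grasp_p(0))
E
```

```text
x -0.0267 y -0.0012 z 0.1185 rx 0.0013 ry -0.0017 rz 1.5710 deg 90.0
x -0.0267 y -0.0013 z 0.2185 rx 0.0013 ry -0.0017 rz 1.5710 deg 90.0
```

Call:
send_rows([
  {"x":-0.01,"y":0,"z":0.02,"rx":0,"ry":0,"rz":0.16,"hand":-1},
  {"x":-0.02,"y":0,"z":0.04,"rx":0,"ry":0,"rz":0.32,"hand":-1},
  {"x":-0.026,"y":0,"z":0.06,"rx":0,"ry":0,"rz":0.48,"hand":-1},
  {"x":-0.026,"y":0,"z":0.08,"rx":0,"ry":0,"rz":0.64,"hand":-1},
  {"x":-0.026,"y":0,"z":0.1,"rx":0,"ry":0,"rz":0.8,"hand":-1},
  {"x":-0.026,"y":0,"z":0.118,"rx":0,"ry":0,"rz":0.96,"hand":-1},
  {"x":-0.026,"y":0,"z":0.118,"rx":0,"ry":0,"rz":1.12,"hand":-1},
  {"x":-0.026,"y":0,"z":0.118,"rx":0,"ry":0,"rz":1.28,"hand":-1},
  {"x":-0.026,"y":0,"z":0.118,"rx":0,"ry":0,"rz":1.44,"hand":-1},
  {"x":-0.026,"y":0,"z":0.118,"rx":0,"ry":0,"rz":1.57,"hand":-1},
  {"x":-0.026,"y":0,"z":0.118,"rx":0,"ry":0,"rz":1.57,"hand":-1},
])

```text
time_s: 4.58
position: [0.5797, 0.2302, 0.1077]
tool_rot: [-0.136, 0.705, -0.683, 0.134]
wrist_force: [0.5, -0.3, -0.7]
finger_gap: 0.0932
```

Run:
```python
from h import *; st(); rel(*grasp_p(0))
```

```text
{'time_s': 4.575, 'qpos': [0.3647, 0.4384, 1.828, -0.2545, 0.5255, 2.1015], 'position': [0.5797, 0.2302, 0.1077], 'wrist_force': [0.4551, -0.2976, -0.6891], 'finger_gap': 0.0932}
x -0.0009 y 0.0002 z 0.1006 rx -0.0003 ry -0.0022 rz 0.0055 deg 0.3
```

Descend and grip.

Call:
send_rows([
  {"x":-0.001,"y":0,"z":0.025,"rx":0,"ry":0,"rz":0.005,"hand":-1},
  {"x":-0.001,"y":0,"z":0.05,"rx":0,"ry":0,"rz":0.005,"hand":-1},
  {"x":-0.001,"y":0,"z":0.075,"rx":0,"ry":0,"rz":0.005,"hand":-1},
  {"x":-0.001,"y":0,"z":0.09,"rx":0,"ry":0,"rz":0.005,"hand":-1},
  {"x":-0.001,"y":0,"z":0.1,"rx":0,"ry":0,"rz":0.005,"hand":-1},
  {"x":-0.001,"y":0,"z":0.1,"rx":0,"ry":0,"rz":0.005,"hand":-1},
  {"x":-0.001,"y":0,"z":0.1,"rx":0,"ry":0,"rz":0.005,"hand":0},
  {"x":-0.001,"y":0,"z":0.1,"rx":0,"ry":0,"rz":0.005,"hand":1},
  {"x":-0.001,"y":0,"z":0.1,"rx":0,"ry":0,"rz":0.005,"hand":1},
  {"x":-0.001,"y":0,"z":0.1,"rx":0,"ry":0,"rz":0.005,"hand":1},
  {"x":-0.001,"y":0,"z":0.1,"rx":0,"ry":0,"rz":0.005,"hand":1},
  {"x":-0.001,"y":0,"z":0.1,"rx":0,"ry":0,"rz":0.005,"hand":1},
], squeeze=25)

```text
time_s: 6.08
position: [0.6171, 0.2321, 0.015]
tool_rot: [-0.136, 0.703, -0.685, 0.134]
wrist_force: [-0.8, 1.8, -0.6]
finger_gap: 0.0523
```

Run:
```python
from h import *; from kin import ik; s=st()
z=toolrot().as_matrix()[:,2]; print('grasp pt',(s["position"]-.019*z).round(4))
# waypoint plan: lift, then transfer poses
L=np.deg2rad(68)
for az in (-1.5,-1.7,-1.9):
  for up in (.072,.19): print(az,up,[q.round(2).tolist() for q in ik(*pose(P+[0,0,up],az,L,1),6)])
```

```text
{'time_s': 6.075, 'qpos': [0.3437, 0.6401, 1.7744, -0.3266, 0.379, 2.1702], 'position': [0.6171, 0.2321, 0.015], 'wrist_force': [-0.8105, 1.7563, -0.6423], 'finger_gap': 0.0523}
grasp pt [0.61   0.232  0.0326]
-1.5 0.072 [[-0.0, 0.77, 1.6, -1.34, 1.25, 0.75]]
-1.5 0.19 [[-0.0, 0.64, 1.5, -1.28, 1.31, 0.51]]
-1.7 0.072 [[-0.0, 0.84, 1.44, -1.2, 1.41, 0.7]]
-1.7 0.19 [[-0.0, 0.71, 1.35, -1.17, 1.5, 0.5]]
-1.9 0.072 [[-0.02, 0.91, 1.28, -1.08, 1.59, 0.68]]
-1.9 0.19 [[-0.02, 0.79, 1.18, -1.09, 1.68, 0.49]]
```

Call:
send_rows([
  {"x":0,"y":-0.004,"z":-0.009,"rx":0,"ry":0,"rz":0,"hand":1},
  {"x":0,"y":-0.011,"z":-0.028,"rx":0,"ry":0,"rz":0,"hand":1},
  {"x":0,"y":-0.026,"z":-0.065,"rx":0,"ry":0,"rz":0,"hand":1},
  {"x":0,"y":-0.045,"z":-0.111,"rx":0,"ry":0,"rz":0,"hand":1},
  {"x":0,"y":-0.064,"z":-0.158,"rx":0,"ry":0,"rz":0,"hand":1},
  {"x":0,"y":-0.079,"z":-0.195,"rx":0,"ry":0,"rz":0,"hand":1},
  {"x":0,"y":-0.094,"z":-0.232,"rx":0,"ry":0,"rz":0,"hand":1},
  {"x":0,"y":-0.094,"z":-0.232,"rx":0,"ry":0,"rz":0,"hand":1},
  {"x":0,"y":-0.094,"z":-0.232,"rx":0,"ry":0,"rz":0,"hand":1},
])

```text
time_s: 7.2
position: [0.6165, 0.2324, 0.265]
tool_rot: [-0.136, 0.704, -0.685, 0.134]
wrist_force: [0.0, 0.1, -2.4]
finger_gap: 0.0522
```

Run:
```python
from h import *; from kin import ik; s=st()
f=grab("scene"); cv2.imwrite('pics/scene2.png',f["image"])
w=cloud(f); d=w[...,2]; m=(w[...,2]>.2)&(w[...,2]<.36)&(abs(w[...,0]-.64)<.07)&(abs(w[...,1]-.23)<.05); p=w[m]; print(m.sum(), p.min(0),p.max(0))
L=np.deg2rad(68)
for pos,az,t,q in (([.62,.2,.32],-.4,.7,0),([.64,.0,.32],-1.0,1.0,0),(P+[0,0,.2],-1.7,L,0)):
  p,Rt=pose(pos,az,t,1); 
  if az>-1.5: Rt=Rt*R.from_rotvec([0,0,{-.4:2.2,-1.0:1.1}[az]])
  rel(p,Rt); print([q.round(2).tolist() for q in ik(p,Rt,6)])
```

```text
{'time_s': 7.2, 'qpos': [0.3445, 0.311, 1.5818, -0.1535, 0.8892, 1.9631], 'position': [0.6165, 0.2324, 0.265], 'wrist_force': [0.0193, 0.0604, -2.3635], 'finger_gap': 0.0522}
1954 [0.57763753 0.18694474 0.25107214] [0.68570878 0.27535    0.35968626]
x 0.0376 y -0.0282 z -0.0330 rx 0.1804 ry 0.3391 rz -0.5616 deg 39.0
[[0.44, 0.3, 1.6, -0.69, 0.86, 1.83]]
x 0.2467 y -0.0405 z -0.0321 rx -0.2793 ry 0.8465 rz -1.1104 deg 81.6
[[0.27, 0.37, 1.66, -1.14, 1.09, 1.36]]
x 0.4557 y -0.0384 z 0.0214 rx -1.2761 ry 0.6030 rz -1.4233 deg 114.8
[[-0.0, 0.71, 1.33, -1.17, 1.5, 0.48]]
```

View pics/scene2.png

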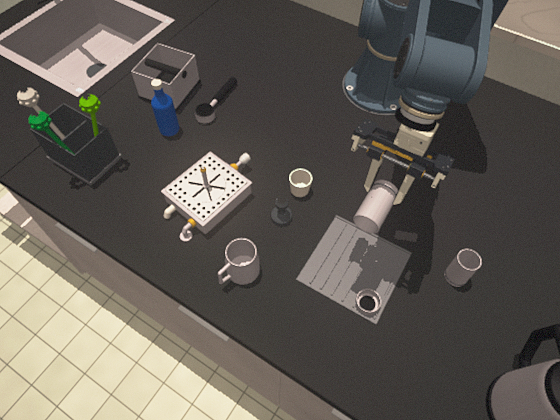

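The scene view shows the tumbler gripped near its base at (375,207), clear of the mat, and the basket and the other objects unmoved. Before turning it I'll check the joint path along a direct interpolation.

Run:
```python
from h import *; from kin import *; from scipy.spatial.transform import Slerp
s=arm.state(); R0=toolrot(); p0=s["position"]-.019*R0.as_matrix()[:,2]; L=np.deg2rad(68)
G1=P+[0,0,.2]; p,R1=pose(G1,-1.7,L,1); rv=(R0.inv()*R1).as_rotvec()
q=np.array(s["qpos"])
for u in np.linspace(0,1,13):
    Ru=R0*R.from_rotvec(rv*u); pos=p0+(G1+[0,0,0]-p0)*u+np.array([0,0,.06*np.sin(np.pi*u)]); tcp=pos+.019*Ru.as_matrix()[:,2]
    f=lambda q:np.r_[(fk(q,PRM)[0]-tcp)*5,(fk(q,PRM)[1].inv()*Ru).as_rotvec()]
    r=least_squares(f,np.clip(q,LO+.001,HI-.001),bounds=(LO,HI)); dq=r.x-q; q=r.x
    d=R0.inv().apply(tcp-s["position"]); 
    print('%.2f c%.0e'%(u,r.cost),q.round(2).tolist(),'dq',np.abs(dq).max().round(2),'| row',d.round(3).tolist(),(rv*u).round(3).tolist())
```

```text
0.00 c1e-30 [0.35, 0.34, 1.53, -0.15, 0.91, 1.96] dq 0.05 | row [0.0, 0.0, 0.0] [-0.0, 0.0, -0.0]
0.08 c1e-25 [0.3, 0.37, 1.43, -0.15, 1.09, 1.78] dq 0.18 | row [0.038, -0.007, -0.012] [-0.106, 0.05, -0.119]
0.17 c2e-26 [0.25, 0.4, 1.33, -0.17, 1.26, 1.62] dq 0.17 | row [0.075, -0.015, -0.023] [-0.213, 0.1, -0.237]
0.25 c4e-28 [0.22, 0.44, 1.24, -0.22, 1.41, 1.47] dq 0.15 | row [0.113, -0.021, -0.032] [-0.319, 0.151, -0.356]
0.33 c1e-28 [0.19, 0.48, 1.16, -0.29, 1.53, 1.32] dq 0.15 | row [0.152, -0.027, -0.039] [-0.425, 0.201, -0.474]
0.42 c4e-28 [0.16, 0.52, 1.11, -0.37, 1.63, 1.17] dq 0.15 | row [0.19, -0.032, -0.042] [-0.532, 0.251, -0.593]
0.50 c1e-26 [0.14, 0.56, 1.07, -0.47, 1.69, 1.03] dq 0.15 | row [0.228, -0.036, -0.043] [-0.638, 0.301, -0.712]
0.58 c6e-26 [0.12, 0.59, 1.07, -0.57, 1.71, 0.89] dq 0.14 | row [0.266, -0.038, -0.039] [-0.744, 0.352, -0.83]
0.67 c1e-25 [0.1, 0.62, 1.09, -0.68, 1.71, 0.77] dq 0.12 | row [0.304, -0.04, -0.032] [-0.851, 0.402, -0.949]
0.75 c7e-25 [0.08, 0.64, 1.13, -0.8, 1.68, 0.66] dq 0.11 | row [0.343, -0.04, -0.022] [-0.957, 0.452, -1.067]
0.83 c2e-23 [0.05, 0.66, 1.19, -0.92, 1.63, 0.58] dq 0.12 | row [0.38, -0.04, -0.009] [-1.063, 0.502, -1.186]
0.92 c3e-21 [0.03, 0.68, 1.26, -1.04, 1.57, 0.52] dq 0.12 | row [0.418, -0.039, 0.006] [-1.17, 0.553, -1.305]
1.00 c2e-18 [-0.0, 0.71, 1.33, -1.17, 1.5, 0.48] dq 0.13 | row [0.456, -0.038, 0.021] [-1.276, 0.603, -1.423]
```

Smooth joint path.

Call:
send_rows([
  {"x":0.038,"y":-0.007,"z":-0.012,"rx":-0.106,"ry":0.05,"rz":-0.119,"hand":1},
  {"x":0.075,"y":-0.015,"z":-0.023,"rx":-0.213,"ry":0.1,"rz":-0.237,"hand":1},
  {"x":0.113,"y":-0.021,"z":-0.032,"rx":-0.319,"ry":0.151,"rz":-0.356,"hand":1},
  {"x":0.152,"y":-0.027,"z":-0.039,"rx":-0.425,"ry":0.201,"rz":-0.474,"hand":1},
  {"x":0.19,"y":-0.032,"z":-0.042,"rx":-0.532,"ry":0.251,"rz":-0.593,"hand":1},
  {"x":0.228,"y":-0.036,"z":-0.043,"rx":-0.638,"ry":0.301,"rz":-0.712,"hand":1},
  {"x":0.266,"y":-0.038,"z":-0.039,"rx":-0.744,"ry":0.352,"rz":-0.83,"hand":1},
  {"x":0.304,"y":-0.04,"z":-0.032,"rx":-0.851,"ry":0.402,"rz":-0.949,"hand":1},
  {"x":0.343,"y":-0.04,"z":-0.022,"rx":-0.957,"ry":0.452,"rz":-1.067,"hand":1},
  {"x":0.38,"y":-0.04,"z":-0.009,"rx":-1.063,"ry":0.502,"rz":-1.186,"hand":1},
  {"x":0.418,"y":-0.039,"z":0.006,"rx":-1.17,"ry":0.553,"rz":-1.305,"hand":1},
  {"x":0.456,"y":-0.038,"z":0.021,"rx":-1.276,"ry":0.603,"rz":-1.423,"hand":1},
  {"x":0.456,"y":-0.038,"z":0.021,"rx":-1.276,"ry":0.603,"rz":-1.423,"hand":1},
  {"x":0.456,"y":-0.038,"z":0.021,"rx":-1.276,"ry":0.603,"rz":-1.423,"hand":1},
  {"x":0.456,"y":-0.038,"z":0.021,"rx":-1.276,"ry":0.603,"rz":-1.423,"hand":1},
])

```text
time_s: 9.12
position: [0.6723, -0.2214, 0.2612]
tool_rot: [0.558, 0.828, -0.054, -0.035]
wrist_force: [0.3, -0.6, -2.0]
finger_gap: 0.0518
```

Run:
```python
from h import *; s=st(); z=toolrot().as_matrix()[:,2]; print('gp',(s["position"]-.019*z).round(4))
F=[]
for n in("top","scene"):
    f=grab(n); w=cloud(f); cv2.imwrite(f'pics/{n}3.png',f["image"]); F.append(f["image"][60:270,120:400] if n=="scene" else f["image"][90:300,230:510])
    m=(np.hypot(w[...,0]-P[0],w[...,1]-P[1])<.06)&(w[...,2]>.17)&(w[...,2]<.34); p=w[m]; print(n,m.sum())
    for a in np.arange(.18,.33,.015):
        q=p[(p[:,2]>a)&(p[:,2]<a+.015)]
        if len(q)>15: print(a.round(3),len(q),'x',np.percentile(q[:,0],[2,98]).round(4),'y',np.percentile(q[:,1],[2,98]).round(4))
cv2.imwrite('pics/c3.png',cv2.resize(cv2.hconcat(F),None,fx=1.4,fy=1.4))
```

```text
{'time_s': 9.125, 'qpos': [0.0142, 0.7649, 1.2781, -1.1647, 1.5168, 0.4921], 'position': [0.6723, -0.2214, 0.2612], 'wrist_force': [0.3371, -0.6036, -1.9555], 'finger_gap': 0.0518}
gp [ 0.6745 -0.204   0.2684]
top 948
0.21 17 x [0.6495 0.6939] y [-0.2003 -0.1766]
0.225 18 x [0.649 0.685] y [-0.2016 -0.1771]
0.24 20 x [0.6456 0.6857] y [-0.2125 -0.1777]
0.255 28 x [0.645  0.6918] y [-0.2074 -0.1779]
0.27 117 x [0.6356 0.7119] y [-0.2044 -0.1631]
0.285 725 x [0.637  0.7155] y [-0.2299 -0.1572]
scene 762
0.225 17 x [0.7006 0.7058] y [-0.2189 -0.1979]
0.255 16 x [0.6515 0.7134] y [-0.222  -0.1785]
0.27 175 x [0.6431 0.7225] y [-0.2151 -0.1631]
0.285 548 x [0.6429 0.7202] y [-0.2282 -0.1549]
```

View pics/c3.png

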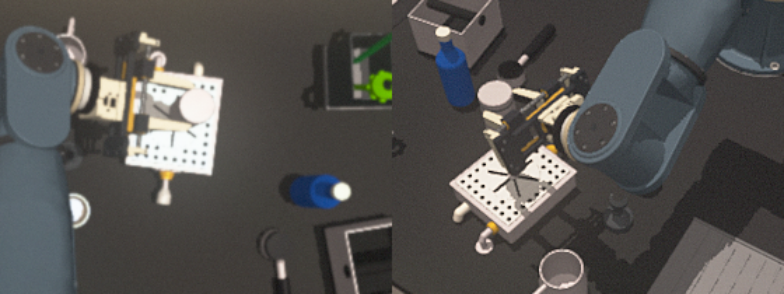

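The left crop (top view) shows the base disc facing up at about (371,165) full-frame over the rinser. The right crop (scene view) shows the tumbler inverted in the jaws with the pan below it. Next I'll fit the base disc for its centre and tilt.

Run:
```python
from h import *
s=arm.state(); Rm=toolrot().as_matrix(); z=Rm[:,2];y=Rm[:,1]; a=np.deg2rad(22)
for n in("top","scene"):
    f=dict(np.load(f'pics/{n}.npz')); w=cloud(f)
    m=(np.hypot(w[...,0]-.6745,w[...,1]+.206)<.026)&(w[...,2]>.283)&(w[...,2]<.315); p=w[m]
    for i in range(3):
        c=p.mean(0); u,S,V=np.linalg.svd(p-c); nn=V[2]*np.sign(V[2][2]); r=(p-c)@nn; p=p[abs(r)<2*r.std()+1e-4]
    print(n,len(p),'plane c',c.round(4),'n',nn.round(3),'rms',r.std().round(4))
    # bright disc contour at its height
    M=((w[...,2]>.288)&(w[...,2]<.308)&(w[...,1]<-.17)&(w[...,1]>-.26)&(abs(w[...,0]-.675)<.06)).astype(np.uint8)
    M=cv2.morphologyEx(M,cv2.MORPH_OPEN,cv2.getStructuringElement(2,(9,9)))
    k,L,St,C=cv2.connectedComponentsWithStats(M); i=1+np.argmax(St[1:,4]); cn=cv2.findContours((L==i).astype(np.uint8),0,1)[0][0]
    (u,v),rad=cv2.minEnclosingCircle(cn); print('disc px',u,v,rad,St[i,4],'ray',ray(f,u,v,.297).round(4))
    g=dict(np.load(f'pics/{n}.npz'))
    img=cv2.imread(f'pics/{n}0.png'); hsv=cv2.cvtColor(img,cv2.COLOR_BGR2HSV)
    # brass tip, start picture
    b=proj(g,[P[0],P[1],.14]).astype(int); o=np.zeros(img.shape[:2],np.uint8); cv2.circle(o,tuple(map(int,b)),12,255,-1)
    mm=(hsv[...,0]>10)&(hsv[...,0]<32)&(hsv[...,1]>100)&(o>0); v_,u_=np.nonzero(mm); print('brass',len(u_),u_.mean(),v_.mean(),'ray',ray(g,u_.mean(),v_.mean(),.135).round(4))
```

```text
top 412 plane c [ 0.6739 -0.2058  0.296 ] n [ 0.01  -0.032  0.999] rms 0.0017
disc px 370.131591796875 165.5 12.692976951599121 496 ray [ 0.6717 -0.2058  0.297 ]
brass 3 357.3333333333333 174.66666666666666 ray [ 0.6691 -0.2028  0.135 ]
scene 275 plane c [ 0.6753 -0.2057  0.2958] n [-0.002 -0.026  1.   ] rms 0.0011
disc px 193.0 127.0 12.16562557220459 387 ray [ 0.6792 -0.2032  0.297 ]
brass 20 202.9 169.7 ray [ 0.6765 -0.2042  0.135 ]
```

Call:
send_rows([
  {"x":0,"y":-0.019,"z":0.0075,"rx":-0.03,"ry":0,"rz":0,"hand":1},
  {"x":0,"y":-0.042,"z":0.017,"rx":-0.03,"ry":0,"rz":0,"hand":1},
  {"x":0,"y":-0.065,"z":0.026,"rx":-0.03,"ry":0,"rz":0,"hand":1},
  {"x":0,"y":-0.083,"z":0.0335,"rx":-0.03,"ry":0,"rz":0,"hand":1},
  {"x":0,"y":-0.097,"z":0.039,"rx":-0.03,"ry":0,"rz":0,"hand":1},
  {"x":0,"y":-0.107,"z":0.043,"rx":-0.03,"ry":0,"rz":0,"hand":1},
  {"x":0,"y":-0.107,"z":0.043,"rx":-0.03,"ry":0,"rz":0,"hand":1},
  {"x":0,"y":-0.107,"z":0.043,"rx":-0.03,"ry":0,"rz":0,"hand":1},
  {"x":0,"y":-0.107,"z":0.043,"rx":-0.03,"ry":0,"rz":0,"hand":1},
])

```text
time_s: 10.35
position: [0.6727, -0.2213, 0.1465]
tool_rot: [0.57, 0.819, -0.054, -0.035]
wrist_force: [-0.1, -0.9, -1.5]
finger_gap: 0.0523
```

Run:
```python
from h import *
s=st(); Rm=toolrot().as_matrix(); print('gp',(s["position"]-.019*Rm[:,2]).round(4),'down in tool',(Rm.T@[0,0,-1]).round(3))
for n in("top","scene"):
    f=grab(n); w=cloud(f); 
    m=(np.hypot(w[...,0]-.6745,w[...,1]+.205)<.026)&(w[...,2]>.17)&(w[...,2]<.2); p=w[m]
    for i in range(3):
        c=p.mean(0); u,S,V=np.linalg.svd(p-c); nn=V[2]*np.sign(V[2][2]); r=(p-c)@nn; p=p[abs(r)<2*r.std()+1e-4]
    print(n,len(p),'plane c',c.round(4),'n',nn.round(3),'rms',r.std().round(4))
```

```text
{'time_s': 10.35, 'qpos': [0.019, 0.9244, 1.3065, -1.2019, 1.4658, 0.6706], 'position': [0.6727, -0.2213, 0.1465], 'wrist_force': [-0.066, -0.8535, -1.5013], 'finger_gap': 0.0523}
gp [ 0.675  -0.2037  0.1531] down in tool [-0.003 -0.938  0.348]
top 334 plane c [ 0.6745 -0.205   0.1807] n [-0.005 -0.001  1.   ] rms 0.002
scene 250 plane c [ 0.6756 -0.2043  0.1806] n [-0.02   0.009  1.   ] rms 0.0015
```

Call:
send_rows([
  {"x":0,"y":-0.004,"z":0.0015,"rx":0,"ry":0,"rz":0,"hand":1},
  {"x":0,"y":-0.008,"z":0.003,"rx":0,"ry":0,"rz":0,"hand":1},
  {"x":0,"y":-0.0103,"z":0.0038,"rx":0,"ry":0,"rz":0,"hand":1},
  {"x":0,"y":-0.0113,"z":0.0042,"rx":0,"ry":0,"rz":0,"hand":1},
  {"x":0,"y":-0.0122,"z":0.0045,"rx":0,"ry":0,"rz":0,"hand":1},
  {"x":0,"y":-0.0122,"z":0.0045,"rx":0,"ry":0,"rz":0,"hand":1},
  {"x":0,"y":-0.0122,"z":0.0045,"rx":0,"ry":0,"rz":0,"hand":1},
])

```text
time_s: 11.32
position: [0.6727, -0.2213, 0.1334]
tool_rot: [0.57, 0.819, -0.054, -0.035]
wrist_force: [0.5, 0.6, -1.3]
finger_gap: 0.0522
```

Run:
```python
from h import *
s=st(); Rm=toolrot().as_matrix(); print('gp',(s["position"]-.019*Rm[:,2]).round(4))
```

```text
{'time_s': 11.325, 'qpos': [0.019, 0.9433, 1.3056, -1.2037, 1.4594, 0.6873], 'position': [0.6727, -0.2213, 0.1334], 'wrist_force': [0.4657, 0.5936, -1.2934], 'finger_gap': 0.0522}
gp [ 0.675  -0.2037  0.14  ]
```

Not in contact yet. Lowering in 0.5 mm steps.

Call:
send_rows([
  {"x":0,"y":-0.0005,"z":0.0002,"rx":0,"ry":0,"rz":0,"hand":1},
  {"x":0,"y":-0.001,"z":0.0004,"rx":0,"ry":0,"rz":0,"hand":1},
  {"x":0,"y":-0.0014,"z":0.0005,"rx":0,"ry":0,"rz":0,"hand":1},
  {"x":0,"y":-0.0014,"z":0.0005,"rx":0,"ry":0,"rz":0,"hand":1},
  {"x":0,"y":-0.0014,"z":0.0005,"rx":0,"ry":0,"rz":0,"hand":1},
])

```text
time_s: 11.95
position: [0.6729, -0.2214, 0.1326]
tool_rot: [0.57, 0.819, -0.054, -0.035]
wrist_force: [-0.5, 0.7, 5.0]
finger_gap: 0.0517
```

Call:
send_rows([
  {"x":0,"y":0,"z":0,"rx":0,"ry":0,"rz":0,"hand":-0.2},
  {"x":0,"y":0,"z":0,"rx":0,"ry":0,"rz":0,"hand":-0.4},
  {"x":0,"y":0,"z":0,"rx":0,"ry":0,"rz":0,"hand":-0.8},
  {"x":0,"y":0,"z":0,"rx":0,"ry":0,"rz":0,"hand":-1},
  {"x":0,"y":0,"z":0,"rx":0,"ry":0,"rz":0,"hand":-1},
  {"x":0,"y":0,"z":-0.015,"rx":0,"ry":0,"rz":0,"hand":-1},
  {"x":0,"y":0,"z":-0.04,"rx":0,"ry":0,"rz":0,"hand":-1},
  {"x":0,"y":0,"z":-0.08,"rx":0,"ry":0,"rz":0,"hand":-1},
  {"x":0,"y":0,"z":-0.12,"rx":0,"ry":0,"rz":0,"hand":-1},
  {"x":0,"y":0,"z":-0.15,"rx":0,"ry":0,"rz":0,"hand":-1},
  {"x":0,"y":0,"z":-0.15,"rx":0,"ry":0,"rz":0,"hand":-1},
])

```text
time_s: 13.32
position: [0.6916, -0.0783, 0.1859]
tool_rot: [0.57, 0.819, -0.053, -0.033]
wrist_force: [-0.4, -0.9, 0.1]
finger_gap: 0.093
```

Run:
```python
from h import *; from kin import *
s=st(); F=[]
for n in("top","scene"):
    f=grab(n); w=cloud(f); F.append(cv2.resize(f["image"][60:270,120:400] if n=="scene" else f["image"][90:300,230:510],(400,300)))
    m=(np.hypot(w[...,0]-.6745,w[...,1]+.205)<.04)&(w[...,2]>.15)&(w[...,2]<.19); p=w[m]
    print(n,len(p),p.mean(0).round(4),(p.min(0)+p.max(0))[:2].round(4)/2,np.percentile(p[:,2],[5,95]).round(4))
    k=(abs(w[...,0]-.525)<.03)&(abs(w[...,1]+.183)<.03)&(w[...,2]>.03)&(w[...,2]<.07); p=w[k]; 
    if len(p): print('knob',len(p),p.min(0).round(4),p.max(0).round(4))
cv2.imwrite('pics/c4.png',cv2.hconcat(F))
e=np.array([np.cos(Py),np.sin(Py),0]); K=np.array([P[0],P[1],.042])-.148*e; print('knob',K)
for jaw in(1,-1):
  for b in (0,.1): print(jaw,[q.round(2).tolist() for q in ik(*pose(K+[0,0,b],Py,0.,jaw),6)])
```

```text
{'time_s': 13.325, 'qpos': [0.2109, 0.9423, 1.1522, -1.0964, 1.6635, 0.6132], 'position': [0.6916, -0.0783, 0.1859], 'wrist_force': [-0.4361, -0.908, 0.1088], 'finger_gap': 0.093}
top 428 [ 0.6721 -0.2044  0.1663] [ 0.67225 -0.205  ] [0.1599 0.1709]
knob 113 [ 0.5175 -0.1958  0.0384] [ 0.555  -0.1713  0.0601]
scene 396 [ 0.6817 -0.2013  0.165 ] [ 0.67825 -0.2044 ] [0.154  0.1696]
knob 91 [ 0.5192 -0.1938  0.0317] [ 0.5539 -0.1698  0.0584]
knob [ 0.5278466  -0.18458063  0.042     ]
1 [[-0.41, 0.55, 1.83, -0.0, 0.75, -1.85]]
1 [[-0.41, 0.43, 1.72, -0.0, 0.98, -1.85]]
-1 [[-0.41, 0.55, 1.83, -0.0, 0.75, 1.29]]
-1 [[-0.41, 0.43, 1.72, -0.0, 0.98, 1.29]]
```

View pics/c4.png

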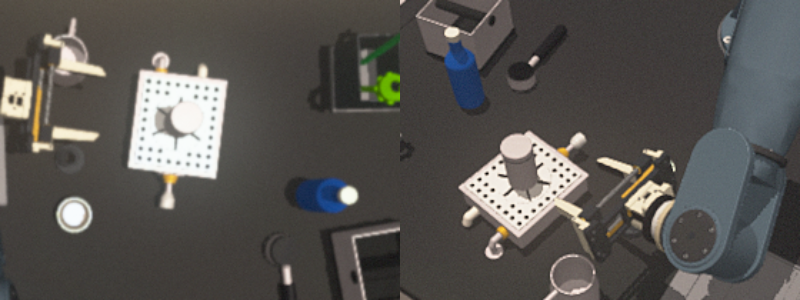

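Both views show the tumbler standing upside down on the star (top crop at (185,118), scene crop at (517,155)). Its top is at 0.167, as expected, and the fingers are clear of it. Next is the path to above the knob.

Run:
```python
from h import *; from kin import *
s=arm.state(); R0=toolrot(); p0=s["position"]; K=np.array([.5278,-.1846,.042]); p1,R1=pose(K+[0,0,.1],Py,0.,-1); rv=(R0.inv()*R1).as_rotvec(); print(np.rad2deg(np.linalg.norm(rv)))
q=np.array(s["qpos"]); N=11
for i in range(1,N+1):
    u=i/N; Ru=R0*R.from_rotvec(rv*u); b=(p0,np.array([.62,-.04,.42]),np.array([.53,-.17,.32]),p1)
    t=(1-u)**3*b[0]+3*u*(1-u)**2*b[1]+3*u*u*(1-u)*b[2]+u**3*b[3]
    f=lambda q:np.r_[(fk(q,PRM)[0]-t)*5,(fk(q,PRM)[1].inv()*Ru).as_rotvec()]
    r=least_squares(f,np.clip(q,LO+.001,HI-.001),bounds=(LO,HI)); dq=r.x-q; q=r.x
    print('c%.0e'%r.cost,q.round(2).tolist(),np.abs(dq).max().round(2),t.round(2),'| row',R0.inv().apply(t-p0).round(3).tolist(),(rv*u).round(3).tolist())
```

```text
109.22095570139427
c2e-21 [0.18, 0.78, 1.2, -1.0, 1.72, 0.63] 0.17 [ 0.67 -0.07  0.24] | row [-0.02, 0.051, -0.024] [0.085, -0.086, 0.124]
c4e-27 [0.16, 0.72, 1.14, -0.91, 1.79, 0.67] 0.09 [ 0.65 -0.07  0.28] | row [-0.04, 0.09, -0.035] [0.171, -0.173, 0.247]
c4e-31 [0.12, 0.67, 1.1, -0.81, 1.83, 0.73] 0.09 [ 0.63 -0.08  0.31] | row [-0.059, 0.117, -0.037] [0.256, -0.259, 0.371]
c7e-31 [0.08, 0.62, 1.1, -0.71, 1.84, 0.82] 0.1 [ 0.61 -0.09  0.32] | row [-0.077, 0.134, -0.029] [0.341, -0.346, 0.494]
c1e-30 [0.02, 0.57, 1.13, -0.61, 1.81, 0.92] 0.1 [ 0.59 -0.1   0.32] | row [-0.094, 0.14, -0.014] [0.427, -0.432, 0.618]
c1e-29 [-0.04, 0.53, 1.19, -0.51, 1.74, 1.02] 0.1 [ 0.58 -0.12  0.31] | row [-0.109, 0.136, 0.007] [0.512, -0.519, 0.742]
c2e-28 [-0.12, 0.48, 1.28, -0.41, 1.64, 1.11] 0.1 [ 0.56 -0.14  0.29] | row [-0.122, 0.122, 0.031] [0.598, -0.605, 0.865]
c3e-26 [-0.19, 0.45, 1.38, -0.31, 1.51, 1.19] 0.13 [ 0.55 -0.15  0.26] | row [-0.133, 0.1, 0.058] [0.683, -0.691, 0.989]
c8e-24 [-0.27, 0.42, 1.49, -0.21, 1.36, 1.25] 0.16 [ 0.54 -0.17  0.22] | row [-0.141, 0.069, 0.086] [0.768, -0.778, 1.112]
c7e-22 [-0.34, 0.42, 1.6, -0.11, 1.18, 1.28] 0.18 [ 0.53 -0.18  0.17] | row [-0.147, 0.031, 0.113] [0.854, -0.864, 1.236]
c3e-20 [-0.41, 0.43, 1.72, -0.0, 0.98, 1.29] 0.2 [ 0.53 -0.18  0.12] | row [-0.149, -0.014, 0.137] [0.939, -0.951, 1.359]
```

Call:
send_rows([
  {"x":-0.02,"y":0.051,"z":-0.024,"rx":0.085,"ry":-0.086,"rz":0.124,"hand":-1},
  {"x":-0.04,"y":0.09,"z":-0.035,"rx":0.171,"ry":-0.173,"rz":0.247,"hand":-1},
  {"x":-0.059,"y":0.117,"z":-0.037,"rx":0.256,"ry":-0.259,"rz":0.371,"hand":-1},
  {"x":-0.077,"y":0.134,"z":-0.029,"rx":0.341,"ry":-0.346,"rz":0.494,"hand":-1},
  {"x":-0.094,"y":0.14,"z":-0.014,"rx":0.427,"ry":-0.432,"rz":0.618,"hand":-1},
  {"x":-0.109,"y":0.136,"z":0.007,"rx":0.512,"ry":-0.519,"rz":0.742,"hand":-1},
  {"x":-0.122,"y":0.122,"z":0.031,"rx":0.598,"ry":-0.605,"rz":0.865,"hand":-1},
  {"x":-0.133,"y":0.1,"z":0.058,"rx":0.683,"ry":-0.691,"rz":0.989,"hand":-1},
  {"x":-0.141,"y":0.069,"z":0.086,"rx":0.768,"ry":-0.778,"rz":1.112,"hand":-1},
  {"x":-0.147,"y":0.031,"z":0.113,"rx":0.854,"ry":-0.864,"rz":1.236,"hand":-1},
  {"x":-0.149,"y":-0.014,"z":0.137,"rx":0.939,"ry":-0.951,"rz":1.359,"hand":-1},
  {"x":-0.149,"y":-0.014,"z":0.137,"rx":0.939,"ry":-0.951,"rz":1.359,"hand":-1},
  {"x":-0.149,"y":-0.014,"z":0.137,"rx":0.939,"ry":-0.951,"rz":1.359,"hand":-1},
  {"x":-0.149,"y":-0.014,"z":0.137,"rx":0.939,"ry":-0.951,"rz":1.359,"hand":-1},
])

```text
time_s: 15.18
position: [0.5288, -0.1845, 0.1251]
tool_rot: [0.0, -0.659, 0.752, -0.001]
wrist_force: [0.4, 0.4, 0.4]
finger_gap: 0.0933
```

Run:
```python
from h import *
st(); K=np.array([.5278,-.1846,.042]); rel(*pose(K+[0,0,.1],Py,0.,-1))
f=grab("wrist"); w=cloud(f); e=np.array([np.cos(Py),np.sin(Py)]); n=np.array([-e[1],e[0]])
print('proj',proj(f,K),proj(f,[*P[:2],.167])); cv2.imwrite('pics/wrist5.png',f["image"])
q=np.stack([(w[...,:2]-P[:2])@e,(w[...,:2]-P[:2])@n,w[...,2]],-1)
m=(q[...,0]>-.18)&(q[...,0]<-.07)&(abs(q[...,1])<.03)&(q[...,2]>.025)&(q[...,2]<.062)
for a in np.arange(-.168,-.08,.006):
    p=q[m&(q[...,0]>=a)&(q[...,0]<a+.006)]
    if len(p)>8: print(a.round(3),len(p),'y',np.percentile(p[:,1],[2,98]).round(4),'ztop',np.percentile(p[:,2],98).round(4))
b=w[...,2]; fr=(q[...,0]<-.07)&(q[...,0]>-.11)&(abs(q[...,1])<.07)&(abs(q[...,2]-.06)<.006); x=q[fr]
for y0 in np.arange(-.07,.07,.02):
    z=x[(x[:,1]>=y0)&(x[:,1]<y0+.02)]; 
    if len(z): print('pan front',y0.round(2),np.percentile(z[:,0],2).round(4))
```

```text
{'time_s': 15.175, 'qpos': [-0.4184, 0.4476, 1.693, -0.0009, 0.9992, 1.2851], 'position': [0.5288, -0.1845, 0.1251], 'wrist_force': [0.3671, 0.3966, 0.4337], 'finger_gap': 0.0933}
x 0.0002 y 0.0009 z 0.0021 rx -0.0015 ry -0.0013 rz 0.0028 deg 0.2
proj [279.14968709 209.01203194] [279.85057548 -90.98307353]
-0.156 206 y [-0.0108  0.0137] ztop 0.0546
-0.15 218 y [-0.0118  0.0136] ztop 0.0547
-0.144 223 y [-0.0116  0.0136] ztop 0.0547
-0.138 226 y [-0.0099  0.0118] ztop 0.0539
-0.132 148 y [-0.0073  0.0086] ztop 0.0504
-0.126 89 y [-0.004   0.0051] ztop 0.0474
-0.12 86 y [-0.0039  0.0051] ztop 0.0471
-0.114 99 y [-0.0087  0.009 ] ztop 0.052
-0.108 189 y [-0.0105  0.0107] ztop 0.0525
-0.102 266 y [-0.0125  0.0138] ztop 0.0562
-0.096 424 y [-0.0245  0.024 ] ztop 0.0587
-0.09 669 y [-0.0289  0.0289] ztop 0.0602
-0.084 626 y [-0.0287  0.0287] ztop 0.0619
pan front -0.07 -0.0912
pan front -0.05 -0.0913
pan front -0.03 -0.093
pan front -0.01 -0.1007
pan front 0.01 -0.0924
pan front 0.03 -0.09
pan front 0.05 -0.0901
```

View pics/wrist5.png

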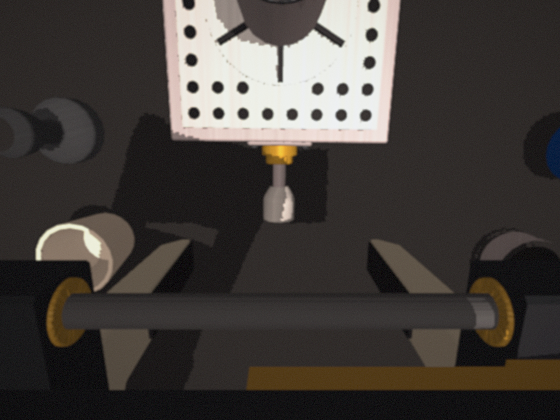

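The wrist view shows the knob grip centred at about (279,205), with its taper and stem up to the brass nut at (280,155). The fingers sit symmetrically on either side of it. Measured grip is −157 to −139 mm on the rinser's x axis, axis height 42 mm, 1 mm to the left.

```bash
echo 'K=np.array([.5279,-.1837,.042])' >> h.py
python3 - <<'E'
from h import *
rel(*pose(K,Py,0.,-1)); print(toolrot().as_matrix().round(3).tolist())
E
```

```text
x -0.0007 y 0.0009 z 0.1018 rx -0.0013 ry -0.0010 rz 0.0026 deg 0.2
[[-0.132, -0.991, 0.001], [-0.991, 0.132, -0.001], [0.001, -0.001, -1.0]]
```

Call:
send_rows([
  {"x":-0.001,"y":0.001,"z":0.03,"rx":0,"ry":0,"rz":0.003,"hand":-0.3},
  {"x":-0.001,"y":0.001,"z":0.06,"rx":0,"ry":0,"rz":0.003,"hand":-0.3},
  {"x":-0.001,"y":0.001,"z":0.085,"rx":0,"ry":0,"rz":0.003,"hand":-0.3},
  {"x":-0.001,"y":0.001,"z":0.102,"rx":0,"ry":0,"rz":0.003,"hand":-0.3},
  {"x":-0.001,"y":0.001,"z":0.102,"rx":0,"ry":0,"rz":0.003,"hand":-0.3},
  {"x":-0.001,"y":0.001,"z":0.102,"rx":0,"ry":0,"rz":0.003,"hand":-0.3},
  {"x":-0.001,"y":0.001,"z":0.102,"rx":0,"ry":0,"rz":0.003,"hand":1},
  {"x":-0.001,"y":0.001,"z":0.102,"rx":0,"ry":0,"rz":0.003,"hand":1},
  {"x":-0.001,"y":0.001,"z":0.102,"rx":0,"ry":0,"rz":0.003,"hand":1},
  {"x":-0.001,"y":0.001,"z":0.102,"rx":0,"ry":0,"rz":0.003,"hand":1},
  {"x":-0.001,"y":0.001,"z":0.102,"rx":0,"ry":0,"rz":0.003,"hand":1},
  {"x":-0.001,"y":0.001,"z":0.102,"rx":0,"ry":0,"rz":0.003,"hand":1},
], squeeze=40)

```text
time_s: 16.73
position: [0.5279, -0.1832, 0.0227]
tool_rot: [0.0, -0.658, 0.753, -0.001]
wrist_force: [-0.2, 2.1, -0.7]
finger_gap: 0.0206
```

Run:
```python
from h import *
s=st(); e=np.array([np.cos(Py),np.sin(Py),0]); np.save('pre.npy',s["position"]); print('e.pos',e@(s["position"]-K))
f=grab("wrist"); np.savez('pics/closed.npz',**f)
```

```text
{'time_s': 16.725, 'qpos': [-0.4172, 0.5963, 1.7541, -0.0006, 0.7898, 1.2895], 'position': [0.5279, -0.1832, 0.0227], 'wrist_force': [-0.2446, 2.057, -0.7432], 'finger_gap': 0.0206}
e.pos -9.772081373710657e-05
```

Call:
send_rows([
  {"x":0,"y":0.005,"z":0,"rx":0,"ry":0,"rz":0,"hand":1},
  {"x":0,"y":0.01,"z":0,"rx":0,"ry":0,"rz":0,"hand":1},
  {"x":0,"y":0.015,"z":0,"rx":0,"ry":0,"rz":0,"hand":1},
  {"x":0,"y":0.02,"z":0,"rx":0,"ry":0,"rz":0,"hand":1},
  {"x":0,"y":0.025,"z":0,"rx":0,"ry":0,"rz":0,"hand":1},
  {"x":0,"y":0.028,"z":0,"rx":0,"ry":0,"rz":0,"hand":1},
  {"x":0,"y":0.03,"z":0,"rx":0,"ry":0,"rz":0,"hand":1},
  {"x":0,"y":0.03,"z":0,"rx":0,"ry":0,"rz":0,"hand":1},
  {"x":0,"y":0.03,"z":0,"rx":0,"ry":0,"rz":0,"hand":1},
  {"x":0,"y":0.03,"z":0,"rx":0,"ry":0,"rz":0,"hand":1},
])

```text
time_s: 18.02
position: [0.5013, -0.1795, 0.024]
tool_rot: [0.002, -0.657, 0.754, -0.004]
wrist_force: [13.0, 6.2, 1.7]
finger_gap: 0.019
```

Run:
```python
from h import *
s=st(); e=np.array([np.cos(Py),np.sin(Py),0]); print('moved',e@(s["position"]-np.load('pre.npy')),'F',e@s["wrist_force"])
f=grab("wrist"); w=cloud(f); u,v=proj(f,[*(P-.118*e)[:2],.047]).astype(int); print(u,v)
c=f["image"][max(0,v-60):v+60,u-80:u+80]; 
g=grab("top"); a,b=proj(g,[*(P-.118*e)[:2],.047]).astype(int)
cv2.imwrite('pics/ring.png',cv2.hconcat([cv2.resize(c,(480,360)),cv2.resize(g["image"][b-40:b+40,a-35:a+35],(315,360))]))
q=np.stack([(w[...,:2]-P[:2])@e[:2],(w[...,:2]-P[:2])@[-e[1],e[0]]],-1); hsv=cv2.cvtColor(f["image"],cv2.COLOR_BGR2HSV)
for s0 in np.arange(-.15,-.098,.003):
    uu,vv=np.round(proj(f,[*(P+s0*e+.0005*np.array([-e[1],e[0],0]))[:2],.047])).astype(int); 
    if 0<=vv<420: print(s0.round(3),(uu,vv),hsv[vv,uu],w[vv,uu,2].round(4),q[vv,uu,0].round(4))
```

```text
{'time_s': 18.025, 'qpos': [-0.4319, 0.5554, 1.8297, 0.0016, 0.7482, 1.2737], 'position': [0.5013, -0.1795, 0.024], 'wrist_force': [13.0375, 6.1869, 1.727], 'finger_gap': 0.019}
moved -0.026855435158009564 F 12.086173513469339
281 148
-0.15 (np.int64(280), np.int64(211)) [  6  36 134] 0.0455 -0.1503
-0.147 (np.int64(280), np.int64(206)) [  6  37 132] 0.0471 -0.1472
-0.144 (np.int64(280), np.int64(200)) [  7  35 132] 0.0459 -0.1443
-0.141 (np.int64(280), np.int64(194)) [  8  37 132] 0.0457 -0.1411
-0.138 (np.int64(280), np.int64(188)) [  6  40 133] 0.0459 -0.1379
-0.135 (np.int64(280), np.int64(183)) [  5  34 163] 0.0465 -0.1353
-0.132 (np.int64(280), np.int64(177)) [  8  20 240] 0.0464 -0.1322
-0.129 (np.int64(280), np.int64(171)) [  9  20 238] 0.0459 -0.1292
-0.126 (np.int64(280), np.int64(165)) [  7  18 240] 0.0457 -0.1262
-0.123 (np.int64(280), np.int64(159)) [  9  17 239] 0.0457 -0.1231
-0.12 (np.int64(280), np.int64(153)) [  8  17 239] 0.046 -0.1201
-0.117 (np.int64(280), np.int64(147)) [  9  17 239] 0.0462 -0.1171
-0.114 (np.int64(280), np.int64(141)) [  9  17 239] 0.0472 -0.1142
-0.111 (np.int64(280), np.int64(134)) [  8  35 229] 0.0467 -0.1108
-0.108 (np.int64(280), np.int64(128)) [ 22 186 245] 0.0514 -0.1079
-0.105 (np.int64(280), np.int64(122)) [ 22 188 243] 0.052 -0.1051
-0.102 (np.int64(280), np.int64(115)) [ 19 191 216] 0.0528 -0.102
-0.099 (np.int64(280), np.int64(109)) [ 23 185 243] 0.0554 -0.0994
```

View pics/ring.png

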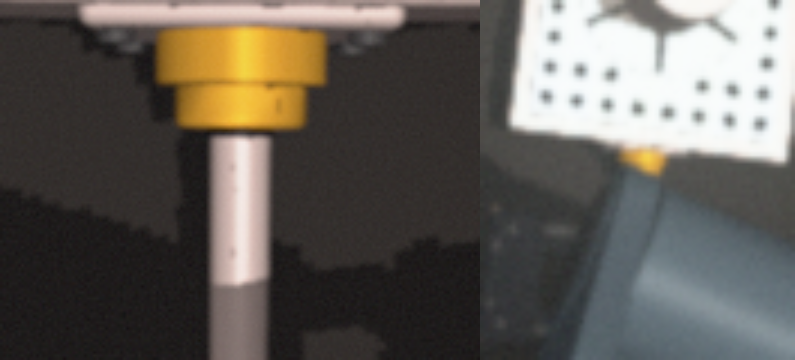

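The wrist crop (left) shows the stem below the nut with at most a dark sliver of the ring at the nut face (240,132). The arm sagged under the spring load and the TCP moved only 26.9 mm, so I'll pull a little further.

Call:
send_rows([
  {"x":0,"y":0.003,"z":0.001,"rx":0,"ry":0,"rz":0,"hand":1},
  {"x":0,"y":0.005,"z":0.001,"rx":0,"ry":0,"rz":0,"hand":1},
  {"x":0,"y":0.006,"z":0.001,"rx":0,"ry":0,"rz":0,"hand":1},
  {"x":0,"y":0.006,"z":0.001,"rx":0,"ry":0,"rz":0,"hand":1},
  {"x":0,"y":0.006,"z":0.001,"rx":0,"ry":0,"rz":0,"hand":1},
  {"x":0,"y":0.006,"z":0.001,"rx":0,"ry":0,"rz":0,"hand":1},
  {"x":0,"y":0.006,"z":0.001,"rx":0,"ry":0,"rz":0,"hand":1},
])

```text
time_s: 19.0
position: [0.4984, -0.179, 0.0241]
tool_rot: [0.004, -0.657, 0.754, -0.006]
wrist_force: [11.7, 5.2, 0.2]
finger_gap: 0.0191
```

```bash
cat > chk.py <<'E'
from h import *
import sys
s=st(); e=np.array([np.cos(Py),np.sin(Py),0]); print('moved',-e@(s["position"]-np.load('pre.npy')),'F',e@s["wrist_force"])
f=grab("wrist"); im=f["image"]; hsv=cv2.cvtColor(im,cv2.COLOR_BGR2HSV)
prev=None
for s0 in np.arange(-.125,-.105,.0008):
    u,v=proj(f,[*(P+s0*e+.0005*np.array([-e[1],e[0],0]))[:2],.047]); uu,vv=int(round(u)),int(round(v))
    if vv!=prev: print(round(s0*1000,1),vv,'V',hsv[vv,uu-3:uu+4,2].mean().round(),'S',hsv[vv,uu-3:uu+4,1].mean().round())
    prev=vv
u,v=proj(f,[*(P-.115*e)[:2],.047]).astype(int); cv2.imwrite(sys.argv[1],cv2.resize(im[v-45:v+45,u-60:u+60],(480,360)))
E
python3 chk.py pics/ring2.png
```

```text
{'time_s': 19.0, 'qpos': [-0.4343, 0.5487, 1.8426, 0.0039, 0.7353, 1.2703], 'position': [0.4984, -0.179, 0.0241], 'wrist_force': [11.6763, 5.2308, 0.1818], 'finger_gap': 0.0191}
moved 0.029789176467703644 F 10.866013322365937
-125.0 157 V 233.0 S 25.0
-124.2 155 V 233.0 S 25.0
-123.4 154 V 233.0 S 25.0
-122.6 152 V 233.0 S 25.0
-121.8 150 V 233.0 S 25.0
-121.0 149 V 233.0 S 25.0
-120.2 147 V 233.0 S 25.0
-119.4 145 V 229.0 S 26.0
-118.6 144 V 231.0 S 26.0
-117.8 142 V 233.0 S 25.0
-117.0 140 V 233.0 S 25.0
-116.2 139 V 232.0 S 26.0
-115.4 137 V 227.0 S 25.0
-114.6 135 V 235.0 S 24.0
-113.8 134 V 225.0 S 30.0
-113.0 132 V 82.0 S 33.0
-112.2 130 V 37.0 S 26.0
-111.4 129 V 39.0 S 34.0
-110.6 127 V 39.0 S 24.0
-109.8 125 V 47.0 S 77.0
-109.0 124 V 111.0 S 177.0
-108.2 122 V 240.0 S 193.0
-107.4 120 V 244.0 S 187.0
-106.6 119 V 244.0 S 188.0
-105.8 117 V 243.0 S 190.0
-105.0 115 V 243.0 S 191.0
```

Call:
send_rows([
  {"x":0,"y":0.002,"z":0.001,"rx":0,"ry":0,"rz":0,"hand":1},
  {"x":0,"y":0.0035,"z":0.001,"rx":0,"ry":0,"rz":0,"hand":1},
  {"x":0,"y":0.0043,"z":0.001,"rx":0,"ry":0,"rz":0,"hand":1},
  {"x":0,"y":0.0043,"z":0.001,"rx":0,"ry":0,"rz":0,"hand":1},
  {"x":0,"y":0.0043,"z":0.001,"rx":0,"ry":0,"rz":0,"hand":1},
  {"x":0,"y":0.0043,"z":0.001,"rx":0,"ry":0,"rz":0,"hand":1},
  {"x":0,"y":0.0043,"z":0.001,"rx":0,"ry":0,"rz":0,"hand":1},
])

```text
time_s: 19.92
position: [0.4976, -0.179, 0.0245]
tool_rot: [0.006, -0.657, 0.754, -0.01]
wrist_force: [12.5, 4.6, 3.3]
finger_gap: 0.0183
```

```bash
python3 chk.py pics/ring3.png | sed -n '1,2p;14,26p'
```

```text
{'time_s': 19.925, 'qpos': [-0.4356, 0.5438, 1.8507, 0.0061, 0.7244, 1.2678], 'position': [0.4976, -0.179, 0.0245], 'wrist_force': [12.5242, 4.5756, 3.3105], 'finger_gap': 0.0183}
moved 0.03057185762662262 F 11.794469538258015
-116.2 137 V 233.0 S 25.0
-115.4 135 V 230.0 S 25.0
-114.6 133 V 171.0 S 34.0
-113.8 132 V 95.0 S 35.0
-113.0 130 V 38.0 S 35.0
-112.2 128 V 41.0 S 33.0
-111.4 127 V 40.0 S 35.0
-110.6 125 V 40.0 S 27.0
-109.8 123 V 83.0 S 42.0
-109.0 122 V 128.0 S 96.0
-108.2 120 V 236.0 S 190.0
-107.4 118 V 245.0 S 188.0
-106.6 117 V 244.0 S 188.0
```

View pics/ring3.png

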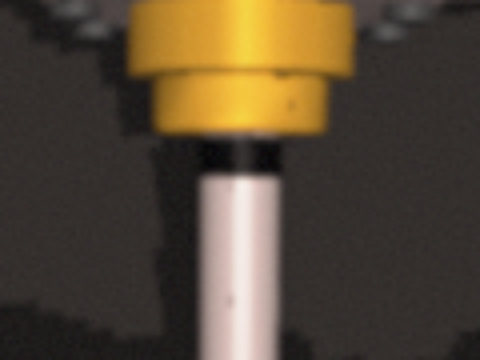

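The crop shows the dark ring completely out at (240,155), with a thin light edge against the nut at (240,135). Last check before handing in: does the hold drift, and is everything else still in place?

Run:
```python
from h import *
e=np.array([np.cos(Py),np.sin(Py),0])
for i in range(8): f=grab("wrist")
s=st(); print('moved',-e@(s["position"]-np.load('pre.npy')))
hsv=cv2.cvtColor(f["image"],cv2.COLOR_BGR2HSV); 
print(hsv[114:140,278:283,2].mean(1).round().tolist())
g=grab("scene"); w=cloud(g); m=(np.hypot(w[...,0]-.6745,w[...,1]+.205)<.045)&(w[...,2]>.155)&(w[...,2]<.18); print('tumbler top',w[m].mean(0).round(4),m.sum())
a=cv2.imread('pics/scene0.png'); d=cv2.absdiff(a,g["image"]).max(2)
for n,(u,v) in dict(jug=(240,262),tamper=(282,212),cup=(300,183),basket=(368,303),spare=(463,268),deterg=(165,110),porta=(207,110)).items(): print(n,(d[v-12:v+12,u-12:u+12]>50).mean().round(3))
```

```text
{'time_s': 20.375, 'qpos': [-0.4356, 0.5438, 1.8507, 0.0061, 0.7244, 1.2678], 'position': [0.4976, -0.1789, 0.0245], 'wrist_force': [13.7773, 4.986, 2.5943], 'finger_gap': 0.0185}
moved 0.03056125336785007
[244.0, 244.0, 244.0, 245.0, 245.0, 245.0, 236.0, 189.0, 128.0, 86.0, 56.0, 44.0, 44.0, 44.0, 44.0, 43.0, 42.0, 50.0, 97.0, 174.0, 228.0, 233.0, 232.0, 235.0, 237.0, 237.0]
tumbler top [ 0.6807 -0.2022  0.1657] 368
jug 0.0
tamper 0.0
cup 0.0
basket 0.0
spare 0.0
deterg 0.0
porta 0.0
```

Steady, with no drift, and nothing else has moved. Handing in.

```bash
python3 -c "
from workcell import arm
print(arm.sign_off())"
```

```text
the job is handed in; nothing more can be done
None
```

The tumbler is standing upside down over the jet on the black star, released. The arm is holding the rinser's knob out at the ring mark. I handed the job in at about 20.4 s of the 64 s allowed.

**Tumbler:** I gripped it near its base, turned it over clear of the counter and lowered it over the jet until the wrist force showed contact. The force there was about 5–6 N. After letting go, its top measured about 167 mm above the counter, as expected for a rim standing on the star. Later, with the knob pulled, the scene camera still found the tumbler in place.

**Knob:** The first 30 mm pull fell short because the arm gave by about 3 mm under the spring load, so I made two small corrections. The last checks showed:
- The gripper had moved 30.6 mm from closed.
- In the wrist picture the dark ring was fully out, about 5 mm wide, with a thin light edge against the nut.
- Over the last 0.45 s before handing in, the hold did not drift.

**Other objects:** All seven bystanders showed no change between the first and last scene pictures.

**Disagreements:**
- The gripper travel reads about 0.6 mm more than the ring mark, which I put down to the pads giving slightly. I went by the ring.
- The finger opening read 4–7 mm less than the true diameters in both grips.
- The first long move hit joint 4's limit, so I changed the approach before grasping.
- One move call was refused for missing values, and I sent it again.

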